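# Pack the microscope accessory case

## Robot

A 6-joint arm with a two-finger parallel gripper is mounted at the origin on the work surface. World frame = base frame: x ahead of the robot, y to its left, z up, the work surface at z = 0. Lengths are in mm, angles in rad, forces in N, time in s.
With the tool pointing down it reaches from about 350 to 775 mm from the base axis. Payload 7.3 kg.
Tool frame: the origin (TCP) lies between the finger pads; the fingertips stand 22 mm ahead of it and the grasp point (between the pads) lies 3 mm ahead of it; z points along the fingers, x is the direction in which the jaws open and shut, and the axes are right-handed (so a half turn about z gives the same grasp; the last joint's range is limited). The gripper opens to 92 mm and grips with 3 to 60 N. Pads are 19 mm wide; open, the fingers measure 130 mm over their backs; the gripper's body (75 mm by 190 mm) begins 47 mm behind the grasp point.
Start: joints at [1.124, 0.342, 1.524, -0, 1.275, -0.146], TCP at [155.534, 501.45, 248.741] pointing down, gripper open.
Joint ranges: [-2.53, 2.53], [-0.77, 2.02], [0.04, 2.7], [-1, 4.14], [0.28, 2.66], [-3.11, 3.11]. Speed limits (rad/s): [2.57, 2.57, 3.14, 3.14, 3.14, 3.14].

## Interface

Orientations are given as [roll, pitch, yaw] about the fixed x, y, z axes, in that order (R = Rz(yaw) Ry(pitch) Rx(roll)).
In Python, from plant import * gives the robot as it stands. The module is installed in compiled form; this text tells all that it offers.
- The arm moves only by the shell command python3 -m handwheel 'ROWS' [OPENING]. ROWS is a JSON object of lists of equal length, an entry for each row: "translation": the shift along the world's x, y, z in units of 15 cm (1.0 is 15 cm), a list of three; "twist": the turn about the world's z in units of 90 degrees (1.0 is 90 degrees). In form: {"translation": [[tx, ty, tz], ...], "twist": [twist, ...]}. A call has exactly 8 rows; each row shifts and turns the pose as measured when the row begins; what a row does not reach is not made up. A row lasts 1/8 s, in which the tool goes at most 62.5 mm and 10.7 degrees, less where a joint would pass 70% of its speed; a pose out of reach is approached as far as the arm can. A call with a number of a shift or a turn outside -1 to 1 is refused whole. A call with a gripper value outside its range is refused whole. OPENING is the closure in counts, from 0 (fully open) to 255 (shut), set as the call begins (- or left out, the last holds). The fingers move at their own pace and stop on an object; the grip force is fixed at half the most. Time passes only in rows, so rows that do not move let the fingers close, or fill a call up. It gives the time, the measured TCP pose, the force and the opening at its end, in the units of the state.
- get_obs(): the state, without advancing time (a new reading comes with each control period).
- capture(name): name is "side" or "top"; returns a dict with "img" (480x640x3 uint8, red, green, blue), "vertical_fov" (degrees; the focal length in pixels is half the picture's height over the tangent of half this angle, whatever the lens; pixels are square), "cx", "cy" (the principal point, pixels), "world_from_camera" (4x4, takes a point from camera to world coordinates). Camera axes: x right, y up, looking along -z (the intrinsics and any distortion apply to the point x, -y, -z); pixel columns grow to the right and rows downward; lengths in mm; the calibration is good to about 2 mm. A picture is of the moment at which its call begins. There is no depth.
- close_job(): hands the job in, once; it reports no verdict.
Trained networks look in the newest picture that a camera, given by its name, has taken for a name from the list of things; names that differ only in an ending like _2 or _b are one class to them, and where a whole thing is asked for, a point or a joint stands for the part that bears it (a point fixed in the world has none). Each returns a list of dicts, best first, with "score" (0 to 1); they miss things now and then, are a little off and sometimes report something else, mostly with a low value. They report only what shows in the picture. A call takes as long as a camera call.
- search_frame(camera, label): "position" ([x, y, z] in mm, in the coordinates of the camera as it stood for that picture, good to about 4 mm: the middle of the surface that is visible of it).
- spot_point(camera, label): "position" ([x, y, z] in mm, in the coordinates of the camera as it stood for that picture, good to about 4 mm: a listed point, or the origin of a listed thing).
The state is a dict: "time": time; "joint_positions": joint angles; "dq": joint speeds; "tau": joint torques, N m; "tool_pos": TCP position; "tcp_rot": TCP orientation; "contact_force": force on the tool from outside, world axes, zero at the start; "moment": the same for the moment, N m; "grip_width": finger opening in mm.
Only numpy, scipy, OpenCV 4.12 (cv2) and the standard library are available. Lean on these libraries where they do the work, as an engineer would, in place of code of your own. Each camera call takes 0.05 s, during which the arm holds its last target.

## Task

Pack the accessory case: tip the loose black feet from the parts tray into the case's open compartment and set the empty tray back upright on its white pad, and seat every aluminium block that is there flat and fully home in the pocket of its shape. Only when all that is in and the tray is back, shut the clear lid right down on the rim; leave the canned objectives standing where they are.

Things in the scene. Friction and masses are not known exactly. Their poses are not given: they have to be found in the camera images.
- case: Open grey case fixed to the bench, outside 200 (own x) x 290 (own y) x 50 mm high; walls and floor 5 mm. Origin: centre of the underside; z up. Own +x points to the lid's hinge (about the robot's left); own +y, towards the robot, is the open compartment's end. A wall, 6 mm thick at own y = 37 mm, top 2 mm below the rim, parts it from a white deck whose top is 25 mm above the bench, with four pockets.
- well (a point): Middle of the floor of the case's open compartment, 5 mm above the bench; axes as the case. The compartment reaches 95 mm either way along x and 50 mm either way along y and is 45 mm deep to the rim.
- pocket_bar (a point): Middle of the floor of the long narrow pocket, 13 mm above the bench: 75 mm along the case's x, 29 mm along its y, 12 mm deep, mouth chamfered 2 mm. Axes as the case.
- pocket_square (a point): Middle of the floor of the square pocket, 13 mm above the bench: 45 x 45 mm, 12 mm deep, mouth chamfered 2 mm. Axes as the case.
- pocket_oblong (a point): Middle of the floor of the short oblong pocket, 13 mm above the bench: 57 mm along the case's x, 35 mm along its y, 12 mm deep, mouth chamfered 2 mm. Axes as the case.
- lid (a joint): Angle of the case's clear flat lid: 0 = shut, lying on the rim; starts at about 1.65 to 1.95 (standing open, leaning outward; stop at 2.0). Stiff hinge: the lid stays at any angle it is left, and about 2 to 3 N at its free edge moves it, so it must be pressed all the way down.
- lid_hinge (a point): Middle of the lid's hinge line, which runs along the case's y at own x = 100 mm, 50.5 mm above the bench. Turns with the lid (axes as the case when shut). The lid is 200 mm from hinge to free edge, 290 mm wide, 6 mm thick above the hinge line; shut, it reaches to the case's -x side.
- lid_handle (a point): Small black knob on the outer (upper when shut) face of the lid, about 27 mm across, 170 mm from the hinge, in the middle of the width; this point is at its grip, 35 mm out from the lid's face.
- bar: Long aluminium block 72 x 26 x 30 mm high with a dark slot and two dark dots on top, for the long pocket; 0.11 to 0.2 kg. Origin: centre of its underside; x along the 72 mm, z up. May be absent.
- square: Square aluminium block 42 x 42 x 30 mm high with a dark-rimmed glass disc on top, for the square pocket; 0.1 to 0.19 kg. Origin: centre of its underside; z up. Any quarter turn fits. May be absent.
- oblong: Aluminium block 54 x 32 x 30 mm high with one dark disc and one small brass dot on top, for the oblong pocket; 0.1 to 0.19 kg. Origin: centre of its underside; x along the 54 mm, z up. Either way round fits. May be absent.
- stub: Small aluminium block 34 x 24 x 30 mm high with one dark dot on top, for the smallest pocket; 0.05 to 0.1 kg. Origin: centre of its underside; x along the 34 mm, z up. Either way round fits. May be absent.
- pocket_stub (a point): Middle of the floor of the smallest pocket, 13 mm above the bench: 37 mm along the case's x, 27 mm along its y, 12 mm deep, mouth chamfered 2 mm. Axes as the case.
- tray: Loose grey metal tray, 0.12 to 0.21 kg, floor 120 (own x) x 100 (own y) x 4 mm; side and back walls rise 24 mm over the underside; the -x end is open, the pouring lip. Behind the back wall (+x) stands a black grip tab 10 mm thick (x), 50 mm wide (y), middle at own x = 65 mm, top 66 mm over the underside; pinch it across its thickness. Origin: centre of the floor's underside; z up.
- tray_lip (a point): Middle of the tray's pouring lip, on top of the floor's open end: (-60, 0, 4) mm in the tray.
- pad: Fixed white pad on the bench, 180 (own x) x 140 (own y) x 6 mm, on which the tray stands. Origin: centre of its underside, on the bench.
- foot0: Hard black plastic instrument foot, a short disc 24 mm across and 16 mm high, 20 g, loose in the tray at the start; slides on the tray floor from about 16 to 23 degrees of tilt. Origin: centre of one flat face (the lower one at the start). May be absent.
- foot1: Hard black plastic instrument foot, a short disc 24 mm across and 16 mm high, 20 g, loose in the tray at the start; slides on the tray floor from about 16 to 23 degrees of tilt. Origin: centre of one flat face (the lower one at the start). May be absent.
- foot2: Hard black plastic instrument foot, a short disc 24 mm across and 16 mm high, 20 g, loose in the tray at the start; slides on the tray floor from about 16 to 23 degrees of tilt. Origin: centre of one flat face (the lower one at the start). May be absent.
- foot3: Hard black plastic instrument foot, a short disc 24 mm across and 16 mm high, 20 g, loose in the tray at the start; slides on the tray floor from about 16 to 23 degrees of tilt. Origin: centre of one flat face (the lower one at the start). May be absent.
- foot4: Hard black plastic instrument foot, a short disc 24 mm across and 16 mm high, 20 g, loose in the tray at the start; slides on the tray floor from about 16 to 23 degrees of tilt. Origin: centre of one flat face (the lower one at the start). May be absent.
- can0: Microscope objective in a clear can with black base, 38 mm across and 60 mm high, standing on the bench beyond the work; to be left alone. Origin: centre of its underside.
- can1: Microscope objective in a clear can with black base, 38 mm across and 60 mm high, standing on the bench beyond the work; to be left alone. Origin: centre of its underside.

How it is judged:
By the outcome, as a careful person would: the job done as asked, in the order asked, and still so for the second after the job is handed in, with the robot touching nothing.
Of bar, square, oblong, stub only 3 to 4 are there at a start; the rules pass over those that are not, and their reading is None.
Of foot0, foot1, foot2, foot3, foot4 only 3 to 5 are there at a start; the rules pass over those that are not, and their reading is None.
At some moment in a run one of bar, square, oblong, stub may be knocked a few centimetres aside while the robot is not near it.
It also fails if it takes over 210 s, if anything falls off the work surface, if the arm or the gripper's body presses on something with over 40 N, if the wrist force passes 120 N, or if a joint passes its speed limit or range.

## Working session

There is one attempt and no reset: what is moved stays moved. The work goes in short steps, Python scripts to look and compute and a shell command to move; the robot and the scene stay as the last step left them, time stands still between calls to the robot, and variables do not carry over. Pictures are saved under pics/ and viewed, and the job is handed in when it is done.

```bash
mkdir -p pics; cat > h.py <<'E'
from plant import *
import numpy as np, cv2
def K(c):
    f=240/np.tan(np.radians(c['vertical_fov'])/2); return f
def proj(c,P):
    P=np.atleast_2d(P); T=np.linalg.inv(c['world_from_camera']); q=P@T[:3,:3].T+T[:3,3]; f=K(c)
    return np.c_[c['cx']+f*q[:,0]/-q[:,2], c['cy']-f*q[:,1]/-q[:,2]]
def unproj(c,uv,z):
    f=K(c); T=c['world_from_camera']; uv=np.atleast_2d(uv)
    d=np.c_[(uv[:,0]-c['cx'])/f,-(uv[:,1]-c['cy'])/f,-np.ones(len(uv))]@T[:3,:3].T
    o=T[:3,3]; s=(z-o[2])/d[:,2]; return o+d*s[:,None]
def toW(c,p): 
    T=c['world_from_camera']; return T[:3,:3]@np.array(p)+T[:3,3]
def save(c,n): cv2.imwrite('pics/'+n+'.png',c['img'][:,:,::-1])
E
python3 - <<'E'
from h import *
np.set_printoptions(precision=1,suppress=True)
for n in ('top','side'):
    c=capture(n); save(c,n+'0'); print(n,{k:v for k,v in c.items() if k!='img'})
    for l in ['case','well','pocket_bar','pocket_square','pocket_oblong','pocket_stub','lid_hinge','lid_handle','bar','square','oblong','stub','tray','tray_lip','pad','foot0','can0']:
        r=spot_point(n,l); print(l,[(round(x['score'],2),toW(c,x['position'])) for x in r[:6] if x['score']>.2])
print(get_obs())
E
```

```text
top {'vertical_fov': 52.78520336724068, 'cx': 319.1858416999417, 'cy': 244.5457176215952, 'world_from_camera': array([[ -0. ,   1. ,  -0.1, 531.1],
       [ -1. ,  -0. ,  -0. , -26.4],
       [ -0. ,   0.1,   1. , 980.3],
       [  0. ,   0. ,   0. ,   1. ]])}
case [(0.69, array([581.8, 158.9,   2.5]))]
well [(0.64, array([582.8, 161.4,   1.7])), (0.6, array([576.5,  71.2,   2.9])), (0.53, array([635.5, 176.2,  15.1]))]
pocket_bar [(0.73, array([631.2, 257. ,  18.9])), (0.26, array([ 766.3, -206.3,    1.5]))]
pocket_square [(0.71, array([633.7, 179. ,  14.7]))]
pocket_oblong [(0.67, array([540.7, 183.5,  13. ]))]
pocket_stub [(0.77, array([540.6, 267.7,  14.3]))]
lid_hinge [(0.63, array([483. , 172.5,  51.5]))]
lid_handle [(0.6, array([393.3, 174.2, 195.9]))]
bar [(0.89, array([ 458.8, -268.5,    2.3]))]
square [(0.73, array([ 585.1, -363.7,    1.9]))]
oblong [(0.73, array([ 485.3, -365. ,    3.1]))]
stub [(0.83, array([ 561.5, -277.9,   -1.5]))]
tray [(0.69, array([554.6, -65.4,   6.1]))]
tray_lip [(0.8, array([496.7, -55.2,  11.3])), (0.7, array([636., 176.,  15.]))]
pad []
foot0 [
[... 1498 characters left out ...]
  10.3])), (0.6, array([607.9, -46.1,   9.7])), (0.58, array([518.5, -93.5,  11. ])), (0.51, array([543.7, -29.6,  15.8])), (0.39, array([583.6, -97.2,  12.9])), (0.28, array([ 768.2, -203.9,    4.5]))]
can0 [(0.88, array([ 768.2, -204.2,    2.7])), (0.55, array([759. , -96.5,  -0.2])), (0.49, array([ 482.6, -368.8,   -0.8]))]
{'time': 1.8, 'joint_positions': array([ 1.1,  0.3,  1.5,  0. ,  1.3, -0.1]), 'dq': array([ 0.,  0., -0., -0., -0., -0.]), 'tau': array([  0. , -43.1, -24.4,   0.1,   0. ,  -0. ]), 'tool_pos': array([155.5, 501.4, 248.7]), 'tcp_rot': array([-3.1, -0. ,  1.3]), 'contact_force': array([-0.1,  0.7, -0. ]), 'moment': array([-0., -0.,  0.]), 'grip_width': 91.96963326231301}
```

View pics/top0.png

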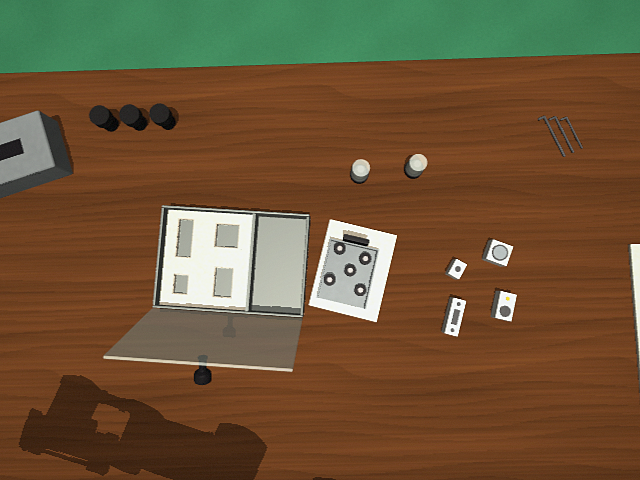

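View pics/side0.png

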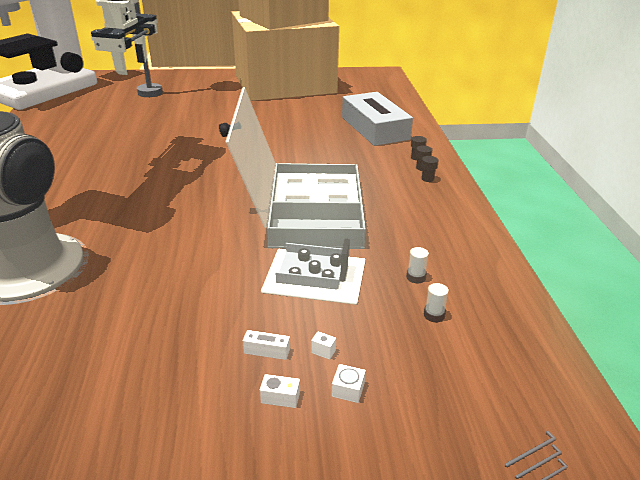

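```bash
python3 - <<'E'
import cv2
a=cv2.imread('pics/top0.png'); 
cv2.imwrite('pics/z1.png',cv2.resize(a[195:330,140:340],None,fx=4,fy=4,interpolation=cv2.INTER_CUBIC))
cv2.imwrite('pics/z2.png',cv2.resize(a[210:350,300:530],None,fx=3.4,fy=3.4,interpolation=cv2.INTER_CUBIC))
b=cv2.imread('pics/side0.png')
cv2.imwrite('pics/z3.png',cv2.resize(b[150:250,255:375],None,fx=6,fy=6,interpolation=cv2.INTER_CUBIC))
E
```

```text
(no output)
```

View pics/z1.png

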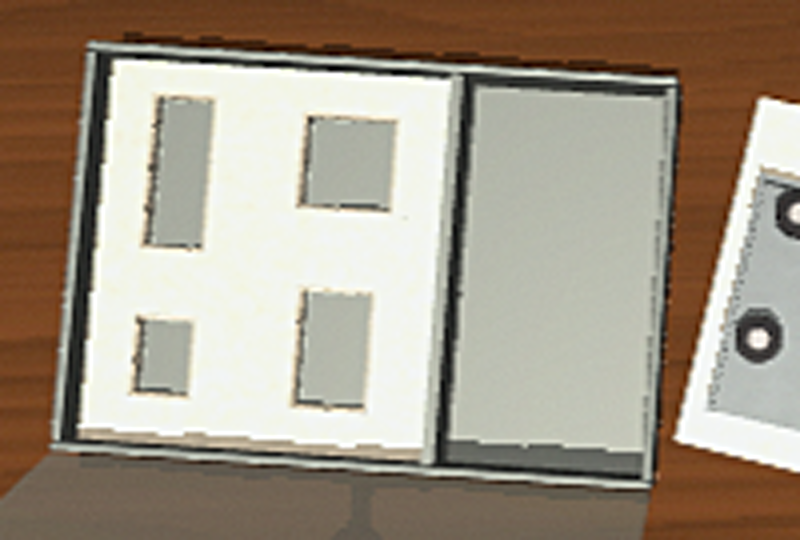

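View pics/z2.png

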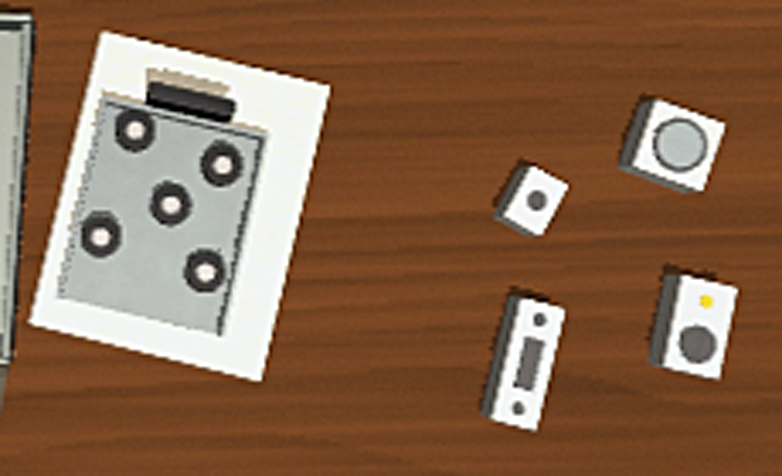

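View pics/z3.png

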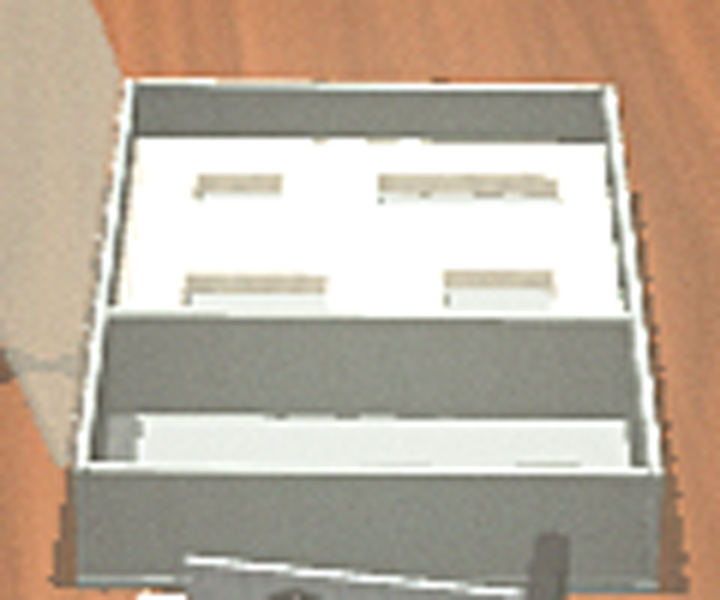

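```bash
cat >> h.py <<'E'
from scipy.optimize import least_squares
def Rz(a): return np.array([[np.cos(a),-np.sin(a)],[np.sin(a),np.cos(a)]])
def place(p,P):  # p=(x,y,yaw), P own Nx3
    P=np.atleast_2d(P).astype(float); o=P.copy(); o[:,:2]=P[:,:2]@Rz(p[2]).T+np.array(p[:2]); return o
E
python3 - <<'E'
from h import *
np.set_printoptions(precision=1,suppress=True)
c=capture('top')
z=lambda L:np.array(L,float)/4+[140,195]-0.375
rim=z([(88,42),(679,78),(651,487),(53,452)]); own=np.array([(-100,-145,50),(-100,145,50),(100,145,50),(100,-145,50)])
r=least_squares(lambda p:(proj(c,place(p,own))-rim).ravel(),[582,159,3.1]); print(r.x[:2],np.round(r.x[2],4)); print(r.fun.reshape(-1,2))
p=r.x
def toown(W): return (W[:,:2]-p[:2])@Rz(p[2])
for n,L in dict(bar=[(157,97),(215,98),(203,248),(145,247)],square=[(306,116),(398,120),(392,210),(300,208)],oblong=[(304,290),(373,293),(364,408),(295,406)],stub=[(138,318),(193,321),(188,395),(132,393)],
   deck=[(113,60),(450,80),(422,450),(80,430)], part=[(464,75),(465,75),(438,462),(437,462)]).items():
    W=unproj(c,z(L),25 if n!='part' else 48); o=toown(W); print(n,o.mean(0),np.ptp(o,axis=0),'world',W.mean(0)); 
print(o)
# side check
s=capture('side'); rs=np.array([(128,80),(613,86),(658,472),(80,466)])/6.+[255,150]
print(proj(s,place(p,own))[[3,0,1,2]]-rs)
E
```

```text
[584.8 159.6] 3.0568
[[-0.1 -0.2]
 [ 0.  -0.7]
 [ 0.5  0.8]
 [-0.5  0.1]]
bar [ -40.5 -101.9] [76.5 29.4] world [633.8 257.7  25. ]
square [-49.9 -17.8] [46.8 46.6] world [636.1 173.1  25. ]
oblong [ 42.5 -18.1] [57.9 34.4] world [544.  181.2  25. ]
stub [  51.4 -102.7] [37.2 28.1] world [542.3 266.3  25. ]
deck [ -2.6 -55.6] [184.8 170.3] world [592.2 214.8  25. ]
part [-0.6 40.6] [187.6   1. ] world [581.9 119.1  48. ]
[[-94.3  40.1]
 [-94.4  40.6]
 [ 93.2  41.1]
 [ 93.3  40.6]]
[[-1.3  0. ]
 [-0.1 -0.2]
 [ 1.2  0.7]
 [-1.3  1. ]]
```

```bash
python3 - <<'E'
from h import *
np.set_printoptions(precision=1,suppress=True)
s=capture('side'); c=capture('top')
p=[584.8,159.6,3.0568]
own=np.array([(-100,-145,50),(-100,145,50),(100,145,50),(100,-145,50)])
zt=lambda L:np.array(L,float)/4+[140,195]-0.375
zs=lambda L:np.array(L,float)/6+[255,150]-0.42
rt=zt([(88,42),(679,78),(651,487),(53,452)]); rs=zs([(613,86),(658,472),(80,466),(128,80)])
rs=zs([(613,86),(658,472),(80,466),(128,80)])
f=lambda p:np.r_[(proj(c,place(p,own))-rt).ravel(),(proj(s,place(p,own))-rs).ravel()]
r=least_squares(f,p); print(r.x, r.x[2]); print(r.fun.reshape(-1,2)); p=r.x
toown=lambda W:(W[:,:2]-p[:2])@Rz(p[2])
for n,L in dict(stub=(196,283,174,200),bar=(377,558,174,201),oblong=(184,327,272,305),square=(444,554,270,305)).items():
    W=unproj(s,zs([(L[0],L[2]),(L[1],L[2]),(L[1],L[3]),(L[0],L[3])]),25); o=toown(W); print(n,o.mean(0),np.ptp(o,axis=0),W.mean(0))
z=zt
for n,L in dict(bar=[(157,97),(215,98),(203,248),(145,247)],square=[(306,116),(398,120),(392,210),(300,208)],oblong=[(304,290),(373,293),(364,408),(295,406)],stub=[(138,318),(193,321),(188,395),(132,393)]).items():
    W=unproj(c,z(L),25); print(n,toown(W).mean(0),W.mean(0))
# lip/tray: corners z2
z2=lambda L:np.array(L,float)/3.4+[300,210]-0.35
pad=unproj(c,z2([(102,32),(329,86),(261,382),(31,323)]),6); print('pad',pad.mean(0),np.linalg.norm(pad-np.roll(pad,1,0),axis=1), np.arctan2(*(pad[1]-pad[2])[1::-1]))
lip=unproj(c,z2([(57,297),(221,335)]),10); print('lip',lip, lip.mean(0))
tab=unproj(c,z2([(148,82),(236,100),(235,122),(147,102)]),72); print('tab?',tab,tab.mean(0))
E
```

```text
[584.8 160.3   3.1] 3.0550303287097744
[[-0.3 -0.3]
 [-0.3 -0.6]
 [ 0.   0.9]
 [-0.9 -0. ]
 [ 0.4  0.2]
 [ 1.4  1. ]
 [-1.   1.2]
 [-0.7  0.3]]
stub [  52.  -102.8] [35.4 22.4] [541.9 267.3  25. ]
bar [ -39.4 -104.3] [73.3 24.1] [633.1 260.9  25. ]
oblong [ 43.5 -22.4] [55.1 25.9] [543.5 186.4  25. ]
square [-49.5 -24.9] [43.  27.4] [636.3 180.9  25. ]
bar [ -40.4 -101.2] [633.8 257.7  25. ]
square [-49.9 -17.1] [636.1 173.1  25. ]
oblong [ 42.5 -17.3] [544.  181.2  25. ]
stub [  51.5 -101.9] [542.3 266.3  25. ]
pad [562.1 -76.5   6. ] [177.7 138.7 179.2 139.1] -0.261061201027564
lip [[509.6  -2.2  10. ]
 [485.2 -97.6  10. ]] [497.4 -49.9  10. ]
tab? [[ 628.4  -57.    72. ]
 [ 617.1 -105.4   72. ]
 [ 604.9 -104.5   72. ]
 [ 617.3  -56.2   72. ]] [616.9 -80.8  72. ]
```

```bash
python3 -m handwheel '{"translation":[[0,0,0.3],[0,0,0.3],[0.24,-0.3,0],[0.24,-0.3,0],[0.24,-0.3,0],[0.24,-0.3,0],[0.24,-0.3,0],[0.24,-0.3,0]],"twist":[0,0,0,0,0,0,0,0.03]}' 0
```

```text
time: 3.0
tool_pos: [374.4, 225.4, 341.7]
tcp_rot: [3.139, -0.002, 1.327]
contact_force: [1.3, 0.1, 0.6]
grip_width: 91.7
```

```bash
python3 -m handwheel '{"translation":[[0.232,-0.291,0],[0.232,-0.291,0],[0.232,-0.291,-0.05],[0.232,-0.291,-0.1],[0.232,-0.291,-0.1],[0.232,-0.291,-0.1],[0.232,-0.291,-0.1],[0,0,-0.4]],"twist":[0,0,0,0,0,0,0,0]}'; python3 - <<'E'
from h import *
c=capture('top');s=capture('side'); cv2.imwrite('pics/a1.png',np.vstack([c['img'][200:350,250:450],s['img'][180:330,230:430]])[:,:,::-1].repeat(2,0).repeat(2,1))
E
```

```text
time: 4.0
tool_pos: [629.4, -96.4, 216.1]
tcp_rot: [3.122, -0.004, 1.322]
contact_force: [0.5, -0.0, -1.2]
grip_width: 92.1
```

View pics/a1.png

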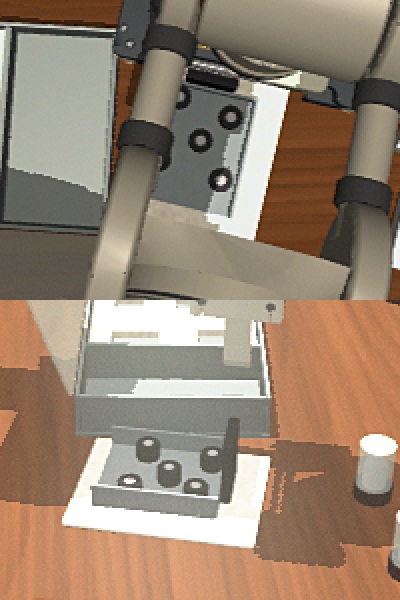

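```bash
python3 -m handwheel '{"translation":[[-0.075,0.1,-0.2],[0,0,-0.3],[0,0,-0.2],[0,0,-0.05],[0,0,0],[0,0,0],[0,0,0],[0,0,0]],"twist":[0,0,0,0,0,0,0,0]}'; python3 - <<'E'
from h import *
c=capture('top');s=capture('side'); cv2.imwrite('pics/a2.png',np.vstack([c['img'][200:350,250:450],s['img'][180:330,230:430]])[:,:,::-1].repeat(2,0).repeat(2,1))
E
```

```text
time: 5.1
tool_pos: [616.2, -74.9, 107.3]
tcp_rot: [3.129, -0.006, 1.328]
contact_force: [-0.5, 0.2, 0.3]
grip_width: 92.0
```

View pics/a2.png

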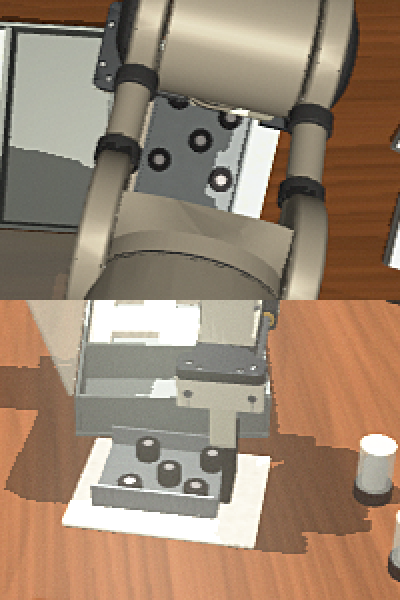

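```bash
python3 -m handwheel '{"translation":[[0.012,-0.04,-0.1],[0,0,-0.1],[0,0,-0.1],[0,0,-0.01],[0,0,0],[0,0,0],[0,0,0],[0,0,0]],"twist":[-0.01,0,0,0,0,0,0,0]}'; python3 - <<'E'
from h import *
s=capture('side'); cv2.imwrite('pics/a3.png',s['img'][180:330,230:430][:,:,::-1].repeat(3,0).repeat(3,1))
E
```

```text
time: 6.2
tool_pos: [617.5, -81.4, 56.4]
tcp_rot: [3.131, -0.006, 1.311]
contact_force: [0.0, 0.2, 0.3]
grip_width: 92.1
```

View pics/a3.png

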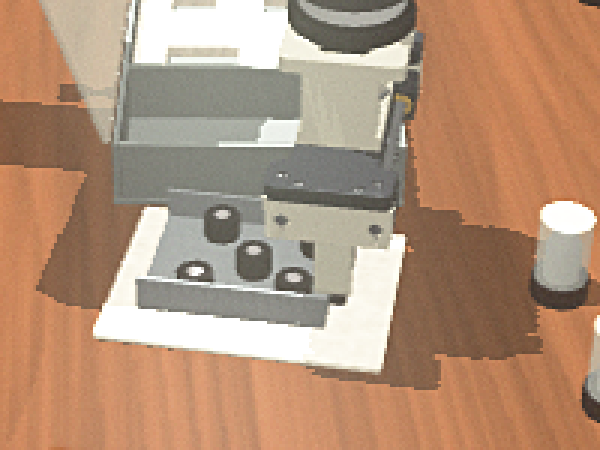

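```bash
python3 -m handwheel '{"translation":[[0,0,0.02],[0,0,0],[0,0,0],[0,0,0],[0,0,0],[0,0,0],[0,0,0],[0,0,0]],"twist":[0,0,0,0,0,0,0,0]}' 255
```

```text
time: 7.25
tool_pos: [617.7, -81.4, 60.1]
tcp_rot: [3.13, -0.006, 1.311]
contact_force: [-0.1, -0.6, -0.1]
grip_width: 49.4
```

```bash
python3 -m handwheel '{"translation":[[0,0,0.03],[0,0,0.03],[0,0,0],[0,0,0],[0,0,0],[0,0,0],[0,0,0],[0,0,0]],"twist":[0,0,0,0,0,0,0,0]}'; python3 - <<'E'
from h import *
s=capture('side'); cv2.imwrite('pics/a4.png',s['img'][180:330,230:430][:,:,::-1].repeat(3,0).repeat(3,1))
E
```

```text
time: 8.25
tool_pos: [616.9, -81.2, 68.5]
tcp_rot: [3.132, -0.006, 1.311]
contact_force: [-0.8, 0.0, -2.3]
grip_width: 49.4
```

View pics/a4.png

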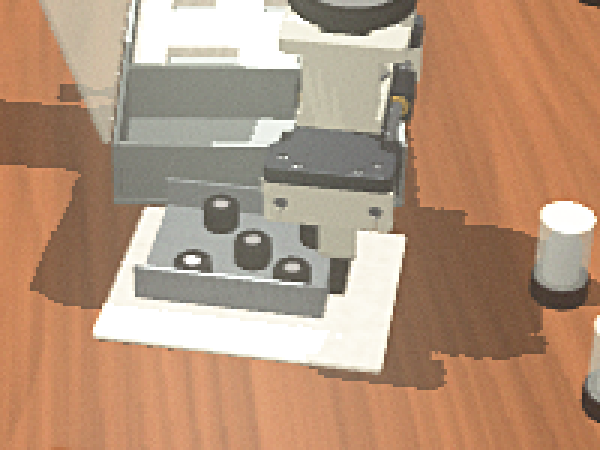

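```bash
python3 -m handwheel '{"translation":[[0,0,0.12],[0,0,0.16],[0,0,0.1],[0,0,0],[0,0,0],[0,0,0],[0,0,0],[0,0,0]],"twist":[0,0,-0.05,-0.1,-0.1,-0.1,-0.05,0]}'; python3 - <<'E'
from h import *
s=capture('side'); cv2.imwrite('pics/a5.png',s['img'][150:330,230:430][:,:,::-1].repeat(3,0).repeat(3,1)); print(get_obs()['moment'])
E
```

```text
time: 9.3
tool_pos: [619.0, -81.8, 138.2]
tcp_rot: [3.123, -0.011, 0.663]
contact_force: [0.6, -0.6, -2.9]
grip_width: 49.6
[-0.15450569 -0.05803277  0.01245241]
```

View pics/a5.png

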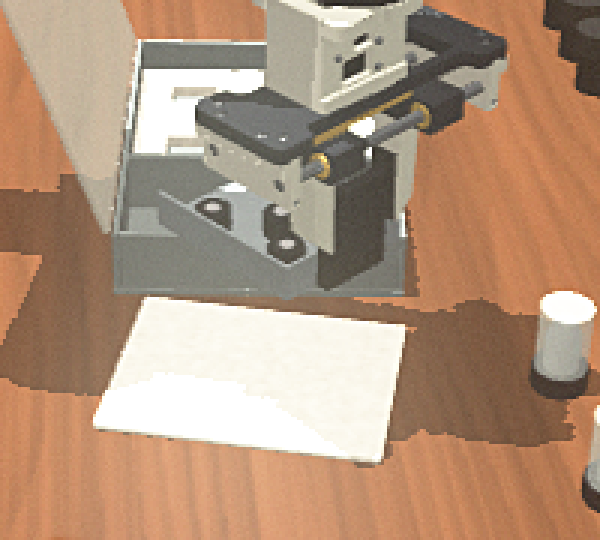

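```bash
python3 -m handwheel '{"translation":[[0,0,0],[0,0,0],[-0.08,0.1,0],[-0.08,0.1,0],[-0.08,0.1,0],[-0.08,0.1,-0.05],[0,0,-0.05],[0,0,0]],"twist":[-0.08,-0.1,-0.1,-0.1,-0.08,-0.02,0,0]}'; python3 - <<'E'
from h import *
s=capture('side'); c=capture('top'); cv2.imwrite('pics/a6.png',np.vstack([c['img'][180:330,200:400],s['img'][150:330,230:430]])[:,:,::-1].repeat(3,0).repeat(3,1)[:990]); print(get_obs()['moment'])
E
```

```text
time: 10.35
tool_pos: [570.8, -21.5, 126.9]
tcp_rot: [3.121, -0.015, -0.101]
contact_force: [0.4, 0.0, -1.6]
grip_width: 50.0
[-0.1537602   0.07120483 -0.04766902]
```

View pics/a6.png

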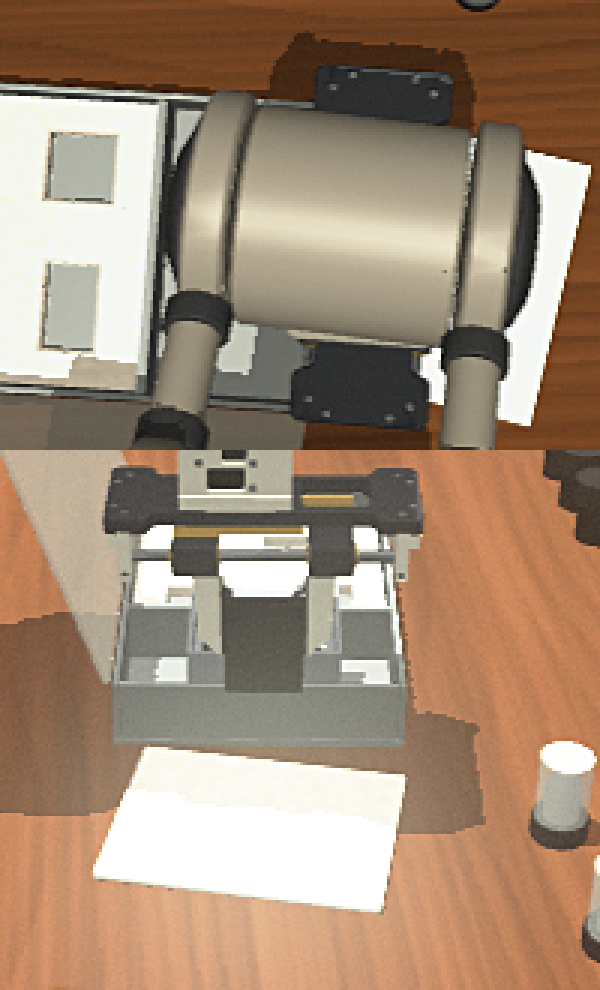

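```bash
python3 -m handwheel '{"translation":[[0,0.03,-0.05],[0,0.017,-0.05],[0,0,-0.025],[0,0,-0.015],[0,0,0],[0,0,0],[0,0,0],[0,0,0]],"twist":[0.01,0,0,0,0,0,0,0]}'; python3 - <<'E'
from h import *
s=capture('side'); cv2.imwrite('pics/a7.png',s['img'][150:330,230:430][:,:,::-1].repeat(3,0).repeat(3,1)[:990]); print(get_obs()['moment'],get_obs()['tool_pos'])
E
```

```text
time: 11.45
tool_pos: [572.0, -15.2, 105.1]
tcp_rot: [3.121, -0.017, -0.085]
contact_force: [-0.6, 0.1, -2.8]
grip_width: 49.9
[-0.16147903  0.05032679  0.01650352] [572.02350227 -15.2128897  105.08778247]
```

View pics/a7.png

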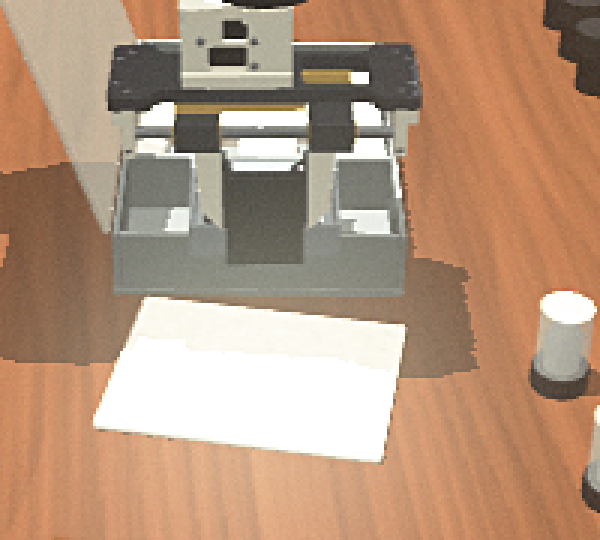

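```bash
python3 -m handwheel '{"translation":[[0,0,0],[0,0,0],[0,0,0],[0,0,0],[0,0,0],[0,0,0],[0,0,0],[0,0,0]],"twist":[0,0,0,0,0,0,0,0]}' 104; python3 - <<'E'
from h import *
s=capture('side'); c=capture('top'); cv2.imwrite('pics/a8.png',np.vstack([c['img'][180:330,200:400],s['img'][150:330,230:430]])[:,:,::-1].repeat(3,0).repeat(3,1)[:990]); print(get_obs()['moment'],get_obs()['tool_pos'])
E
```

```text
time: 12.5
tool_pos: [572.9, -15.3, 106.2]
tcp_rot: [3.121, -0.019, -0.086]
contact_force: [-0.1, 0.7, 0.7]
grip_width: 54.4
[-0.03812607  0.11602731  0.00054462] [572.90510596 -15.3203103  106.20247114]
```

View pics/a8.png

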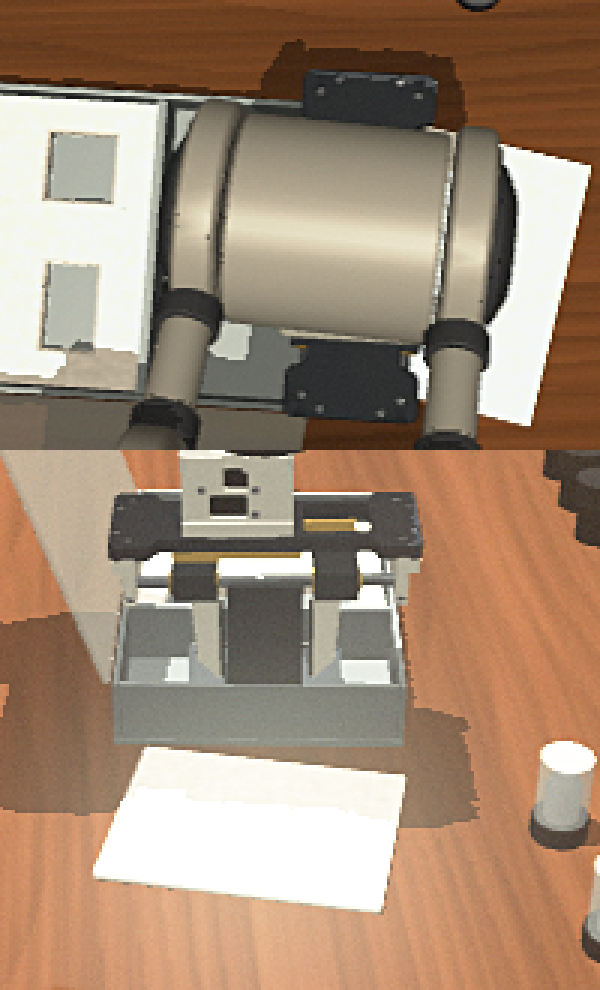

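```bash
cat >> h.py <<'E'
CASE=[584.8,160.3,3.0550]
E
python3 - <<'E'
from h import *
np.set_printoptions(precision=1,suppress=True)
s=capture('side'); save(s,'s9')
def tray(t,xc):  # tilt, contact tray x at rim (140,50)
    f=lambda x,h:(140+(x-xc)*np.cos(t)-h*np.sin(t), 50+(x-xc)*np.sin(t)+h*np.cos(t))
    return f
for t,xc in((24.2,49.7),(28,30),(26.5,40),(30,30)):
    f=tray(np.radians(t),xc)
    P=[(0,)+f(70,66),(0,)+f(60,66),(0,)+f(65,54),(0,)+f(65,40),(0,)+f(-60,0)]
    print(t,xc); print(np.c_[np.array(P),proj(s,place(CASE,P))])
cv2.imwrite('pics/a9.png',s['img'][170:240,260:370][:,:,::-1].repeat(7,0).repeat(7,1))
E
```

```text
24.2 49.7
[[  0.  131.5 118.5 316.7 196.1]
 [  0.  122.3 114.4 316.7 195.6]
 [  0.  131.8 105.5 316.7 201.9]
 [  0.  137.6  92.8 316.6 208.9]
 [  0.   39.9   5.  316.1 219.8]]
28 30
[[  0.  144.3 127.1 316.8 195.7]
 [  0.  135.5 122.4 316.8 195.5]
 [  0.  145.6 114.1 316.7 201.7]
 [  0.  152.1 101.7 316.7 208.8]
 [  0.   60.5   7.7 316.1 223.8]]
26.5 40
[[  0.  137.4 122.5 316.8 195.9]
 [  0.  128.4 118.  316.7 195.6]
 [  0.  138.3 109.5 316.7 201.8]
 [  0.  144.5  97.  316.6 208.9]
 [  0.   50.5   5.4 316.1 222.2]]
30 30
[[  0.  141.6 127.2 316.8 194.9]
 [  0.  133.  122.2 316.8 194.9]
 [  0.  143.3 114.3 316.7 201. ]
 [  0.  150.3 102.1 316.7 208.2]
 [  0.   62.1   5.  316.1 225.2]]
```

View pics/a9.png

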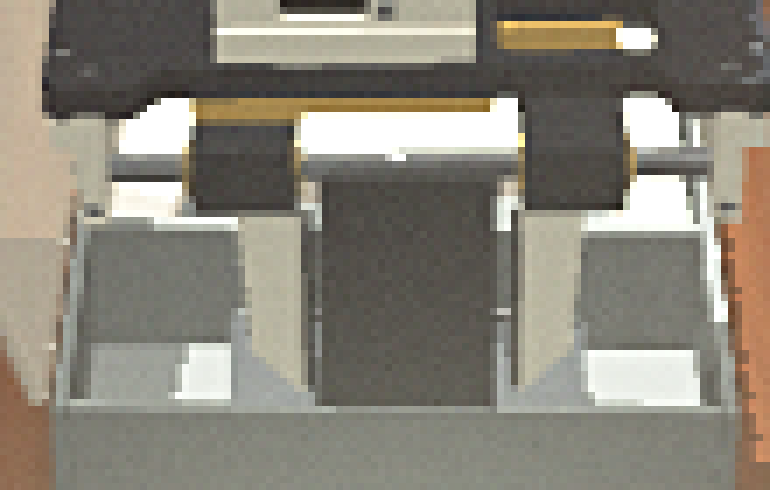

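```bash
python3 -m handwheel '{"translation":[[0,0,0],[0,0,0],[0.01,0.1,-0.01],[0.01,0.1,-0.01],[0,0.032,0],[0,0,0],[0,0,0],[0,0,0]],"twist":[0,0,0,0,0,0,0,0]}' 60
```

```text
time: 13.65
tool_pos: [576.8, 9.1, 108.7]
tcp_rot: [3.094, -0.023, -0.079]
contact_force: [-0.3, -3.9, 1.1]
grip_width: 70.0
```

```bash
python3 -m handwheel '{"translation":[[0,0,0],[0,0,0],[0,0,0],[0,0,0],[0,0,0],[0,0,0],[0,0,0],[0,0,0]],"twist":[0,0,0,0,0,0,0,0]}' 255;  python3 - <<'E'
from h import *
s=capture('side'); 
cv2.imwrite('pics/b1.png',s['img'][160:240,260:370][:,:,::-1].repeat(7,0).repeat(7,1))
E
```

```text
time: 14.65
tool_pos: [576.0, 9.4, 109.0]
tcp_rot: [3.088, -0.021, -0.076]
contact_force: [-1.5, -5.1, 2.5]
grip_width: 49.5
```

View pics/b1.png

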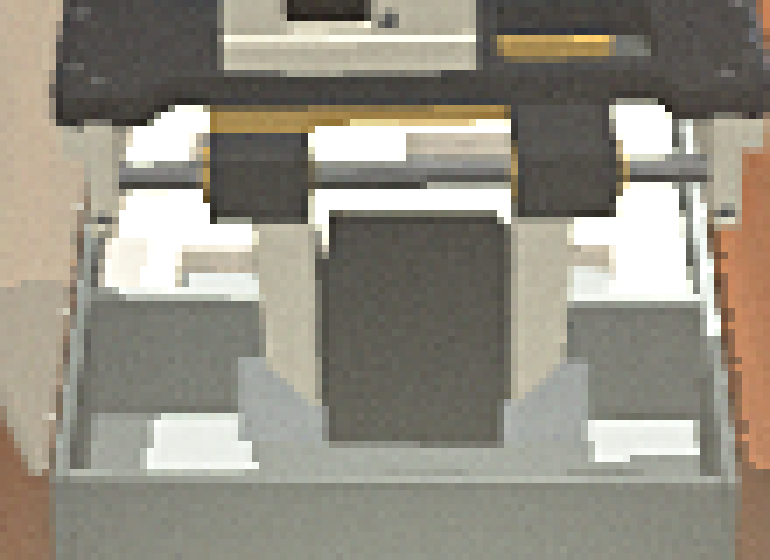

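```bash
python3 -m handwheel '{"translation":[[0.005,0.06,0.06],[0.005,0.06,0.06],[0.005,0.06,0.06],[0.005,0.06,0.06],[0.005,0.06,0.06],[0.005,0.05,0.06],[0,0,0],[0,0,0]],"twist":[0,0,0,0,0,0,0,0]}';  python3 - <<'E'
from h import *
s=capture('side'); 
cv2.imwrite('pics/b2.png',s['img'][140:240,260:370][:,:,::-1].repeat(7,0).repeat(7,1))
E
```

```text
time: 15.7
tool_pos: [579.7, 63.8, 164.4]
tcp_rot: [3.084, -0.018, -0.073]
contact_force: [-1.0, -0.6, -1.4]
grip_width: 49.2
```

View pics/b2.png

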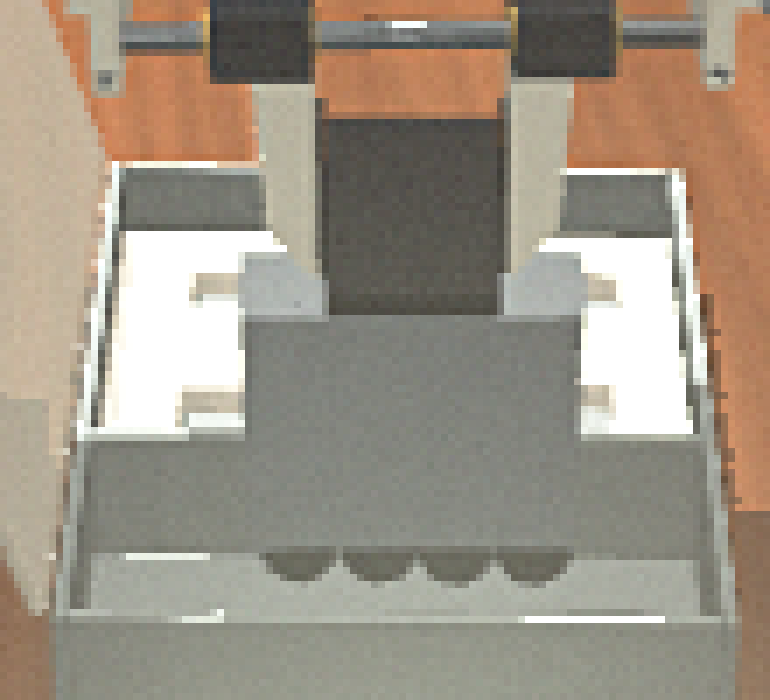

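```bash
python3 -m handwheel '{"translation":[[0,-0.03,0.06],[0,-0.06,0.1],[0,-0.06,0.1],[0,-0.04,0.15],[0,0,0.1],[0,0,0],[0,0,0],[0,0,0]],"twist":[0,0,0,0,0,0,0,0]}';  python3 - <<'E'
from h import *
s=capture('side'); c=capture('top')
cv2.imwrite('pics/b3.png',np.hstack([s['img'][90:240,250:380],c['img'][190:340,200:330]])[:,:,::-1].repeat(3,0).repeat(3,1))
E
```

```text
time: 16.75
tool_pos: [579.7, 31.2, 247.2]
tcp_rot: [3.086, -0.021, -0.077]
contact_force: [0.2, 0.2, -2.2]
grip_width: 49.4
```

View pics/b3.png

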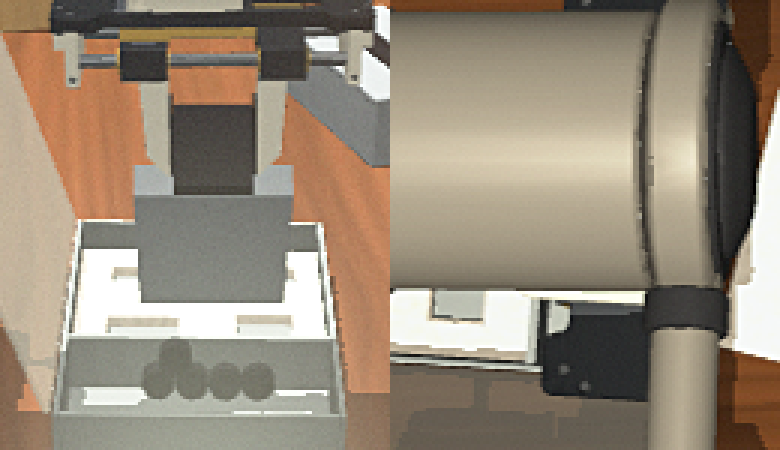

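```bash
python3 -m handwheel '{"translation":[[0,-0.06,0],[-0.04,-0.1,0],[-0.04,-0.1,0],[-0.04,-0.1,0],[-0.04,-0.1,0],[-0.04,-0.1,0],[-0.05,-0.058,0],[0,0,0]],"twist":[0.08,0.115,0.115,0.115,0.115,0.115,0.115,0.115]}';  python3 - <<'E'
from h import *
s=capture('side'); c=capture('top')
cv2.imwrite('pics/b4.png',np.hstack([s['img'][100:330,230:420]])[:,:,::-1].repeat(3,0).repeat(3,1))
cv2.imwrite('pics/b4t.png',np.hstack([c['img'][190:340,140:340]])[:,:,::-1].repeat(4,0).repeat(4,1))
E
```

```text
time: 17.85
tool_pos: [539.6, -62.7, 242.9]
tcp_rot: [3.091, -0.016, 1.361]
contact_force: [0.9, -0.4, -0.5]
grip_width: 49.2
```

View pics/b4.png

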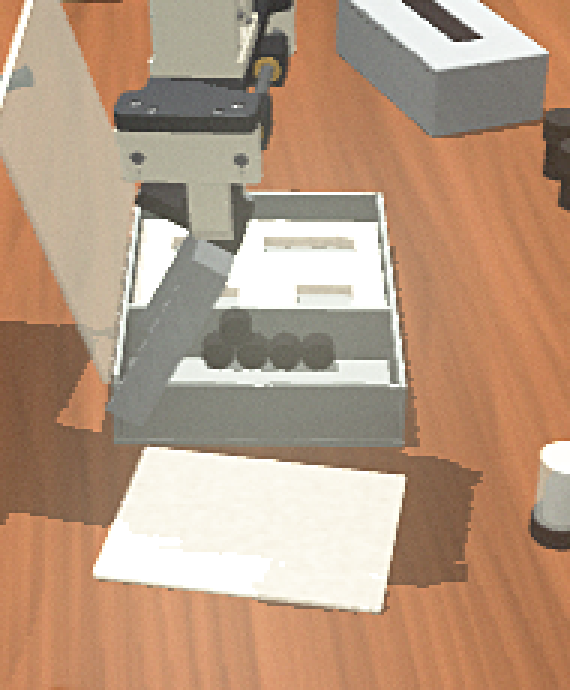

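View pics/b4t.png

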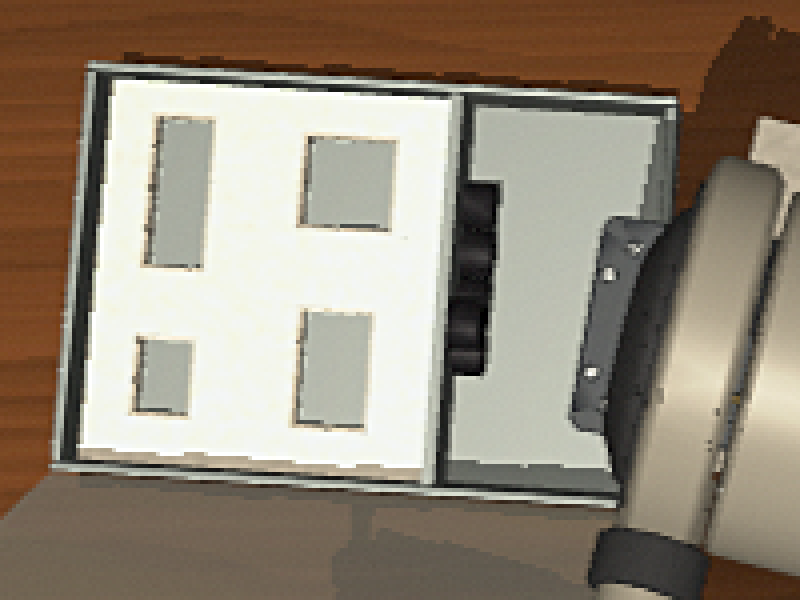

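```bash
python3 - <<'E'
from h import *
np.set_printoptions(precision=1,suppress=True)
s=capture('side')
# fit tilt t, h from pixels: lip corner near side (y=-50): bottom, top; back top/ bottom ; tray yaw = 1.361-pi/2
a=1.361-np.pi/2; u=np.array([np.cos(a),np.sin(a),0]); v=np.array([-np.sin(a),np.cos(a),0]); Z=np.array([0,0,1])
T=np.array([539.6,-62.7,242.9-3])
obs=np.array([(108,410),(150,428),(197,236),(238,252)])/3+[230,100]  # lip top-wall, lip bottom, back top, back bottom
own=[(-60,-50,24),(-60,-50,0),(60,-50,24),(60,-50,0)]
def P(q):
    t,h,xg=q; r=[]
    for x,y,z in own:
        dx=x-xg; dz=z-h
        r.append(T+u*(dx*np.cos(t)-dz*np.sin(t))+Z*(dx*np.sin(t)+dz*np.cos(t))+v*y)
    return np.array(r)
r=least_squares(lambda q:(proj(s,P(q))-obs).ravel(),[1.,40,65]); print(np.degrees(r.x[0]),r.x[1:],r.fun); print(P(r.x))
E
```

```text
66.1989606315617 [22.2 71.7] [ 2.3 -2.9  0.6 -3.5 -1.   2.4 -1.6  3.1]
[[ 475.6 -100.2  120.2]
 [ 497.  -104.8  110.5]
 [ 522.9 -110.3  230. ]
 [ 544.4 -114.8  220.3]]
```

```bash
python3 -m handwheel '{"translation":[[-0.06,0.02,-0.1],[-0.07,0.03,-0.2],[0,0,-0.2],[0,0,-0.08],[0,0,0],[0,0,0],[0,0,0],[0,0,0]],"twist":[-0.03,0,0,0,0,0,0,0]}';  python3 - <<'E'
from h import *
s=capture('side')
cv2.imwrite('pics/b5.png',np.hstack([s['img'][150:330,230:400]])[:,:,::-1].repeat(4,0).repeat(4,1))
E
```

```text
time: 19.0
tool_pos: [522.7, -53.7, 156.7]
tcp_rot: [3.084, -0.017, 1.285]
contact_force: [0.7, -0.4, -0.5]
grip_width: 49.8
```

View pics/b5.png

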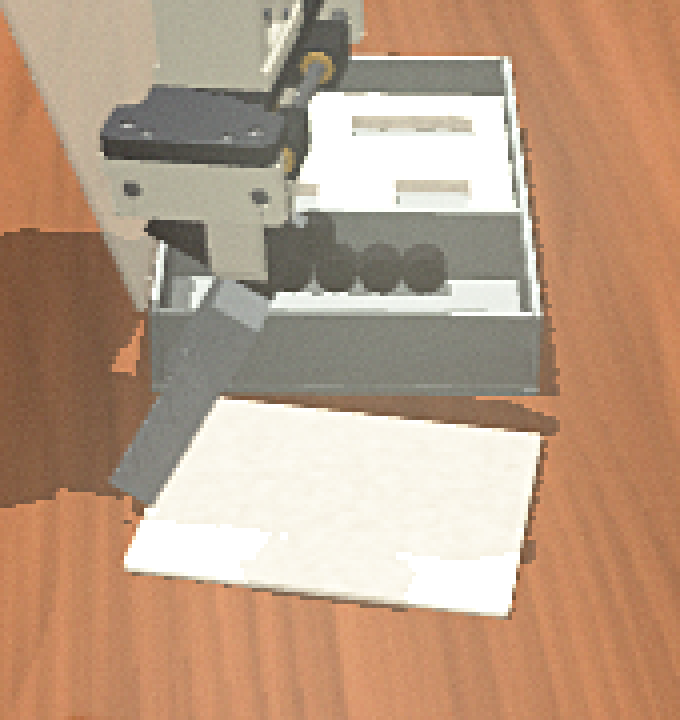

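```bash
python3 -m handwheel '{"translation":[[0.08,-0.03,-0.03],[0.06,-0.01,-0.04],[0,0,-0.03],[0,0,-0.02],[0,0,-0.02],[0,0,0],[0,0,0],[0,0,0]],"twist":[0.01,0,0,0,0,0,0,0]}';  python3 - <<'E'
from h import *
s=capture('side')
cv2.imwrite('pics/b6.png',np.hstack([s['img'][150:330,230:400]])[:,:,::-1].repeat(4,0).repeat(4,1))
E
```

```text
time: 20.05
tool_pos: [557.4, -63.1, 142.3]
tcp_rot: [3.056, -0.018, 1.301]
contact_force: [-0.4, 0.6, 2.6]
grip_width: 49.6
```

View pics/b6.png

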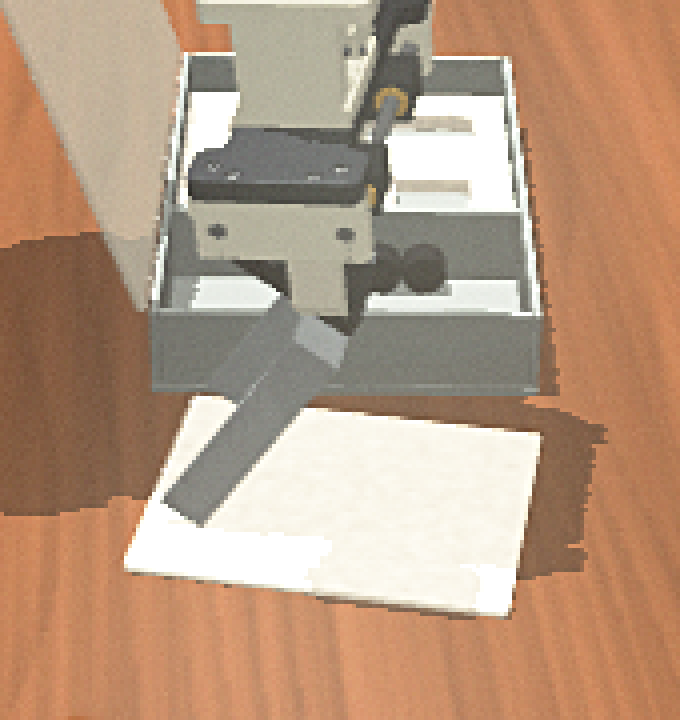

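```bash
python3 -m handwheel '{"translation":[[0.08,-0.02,-0.033],[0.075,-0.019,-0.041],[0.07,-0.018,-0.047],[0.065,-0.017,-0.054],[0.06,-0.015,-0.06],[0.053,-0.014,-0.065],[0,0,0],[0,0,0]],"twist":[0,0,0,0,0,0,0,0]}';  python3 - <<'E'
from h import *
s=capture('side')
cv2.imwrite('pics/b7.png',np.hstack([s['img'][150:330,230:400]])[:,:,::-1].repeat(4,0).repeat(4,1))
E
```

```text
time: 21.1
tool_pos: [621.2, -79.6, 91.4]
tcp_rot: [3.061, -0.018, 1.301]
contact_force: [-0.4, -0.3, 1.0]
grip_width: 49.3
```

View pics/b7.png

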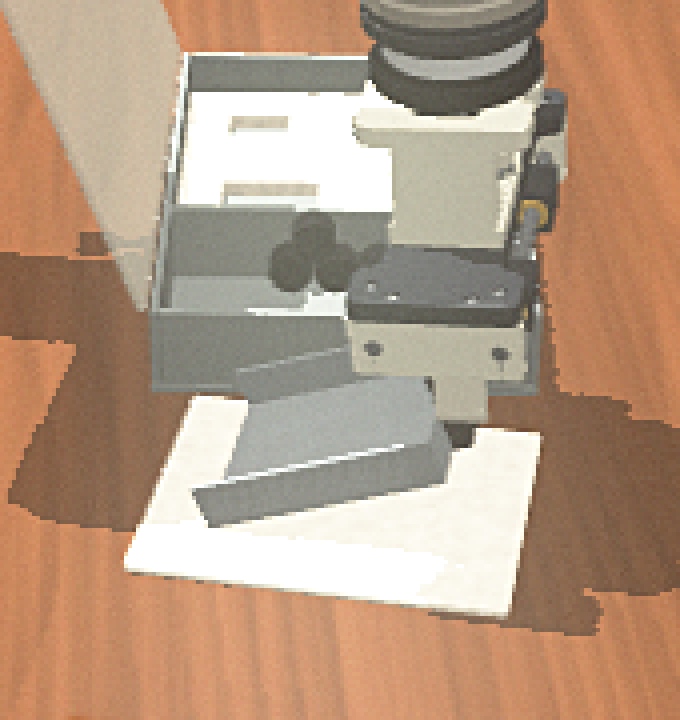

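```bash
python3 -m handwheel '{"translation":[[0.035,-0.009,-0.053],[0.033,-0.008,-0.056],[0.03,-0.008,-0.06],[0.025,-0.007,-0.062],[0,0,0],[0,0,0],[0,0,0],[0,0,0]],"twist":[0,0,0,0,0,0,0,0]}';  python3 - <<'E'
from h import *
s=capture('side')
cv2.imwrite('pics/b8.png',np.hstack([s['img'][150:330,230:400]])[:,:,::-1].repeat(4,0).repeat(4,1))
E
```

```text
time: 22.15
tool_pos: [641.0, -84.6, 55.8]
tcp_rot: [3.059, -0.018, 1.301]
contact_force: [-0.4, 0.3, 2.5]
grip_width: 49.2
```

View pics/b8.png

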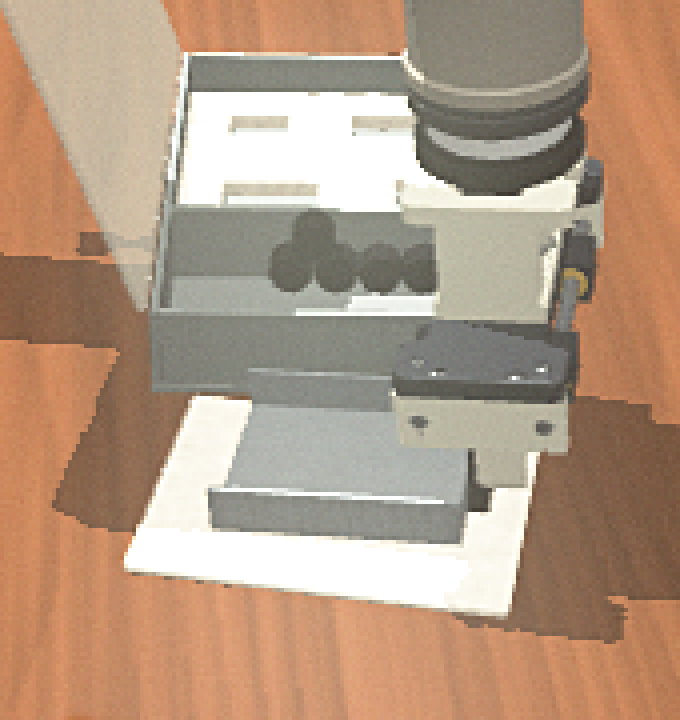

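```bash
python3 -m handwheel '{"translation":[[-0.04,-0.013,0],[-0.04,-0.013,0],[-0.035,-0.013,0],[0,0,-0.01],[0,0,0],[0,0,0],[0,0,0],[0,0,0]],"twist":[0,0,0,0,0,0,0,0]}'; python3 -m handwheel '{"translation":[[0,0,0],[0,0,0],[0,0,0],[0,0,0],[0,0,0.02],[0,0,0.1],[0,0,0.3],[0,0,0.3]],"twist":[0,0,0,0,0,0,0,0]}' 0;  python3 - <<'E'
from h import *
s=capture('side')
cv2.imwrite('pics/b9.png',np.hstack([s['img'][150:330,230:400]])[:,:,::-1].repeat(4,0).repeat(4,1))
E
```

```text
time: 23.2
tool_pos: [623.9, -91.1, 55.6]
tcp_rot: [3.055, -0.018, 1.301]
contact_force: [2.5, -0.9, 2.3]
grip_width: 49.2
time: 24.2
tool_pos: [620.5, -90.4, 163.0]
tcp_rot: [3.066, -0.018, 1.301]
contact_force: [1.2, -0.8, -0.8]
grip_width: 91.6
```

View pics/b9.png

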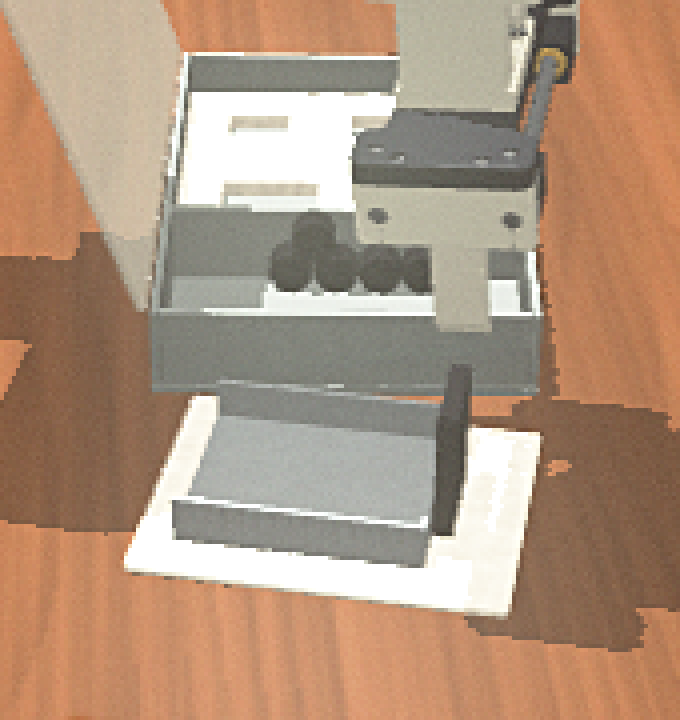

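```bash
python3 - <<'E'
from h import *
np.set_printoptions(precision=1,suppress=True)
s=capture('side'); c=capture('top'); save(c,'t10')
z=lambda L:np.array(L,float)/4+[230,150]
W=np.vstack([unproj(s,z([(315,228)]),38),unproj(s,z([(291,266),(336,268),(381,268)]),17)]); print(W, (W[:,:2]-CASE[:2])@Rz(CASE[2]))
for l in ('foot0','bar','square','oblong','stub'):
  for n,k in(('side',s),('top',c)): print(l,n,[(round(x['score'],2),toW(k,x['position'])) for x in spot_point(n,l)[:6] if x['score']>.25])
E
```

```text
[[565.  121.9  38. ]
 [551.5 117.3  17. ]
 [576.  113.5  17. ]
 [600.6 111.7  17. ]] [[ 16.4  40. ]
 [ 29.5  45.8]
 [  4.8  47.4]
 [-20.   47. ]]
foot0 side [(0.66, array([623. , 102.8,  22.9])), (0.62, array([600.7, 105.7,  19.6])), (0.59, array([563.5, 111.2,  41. ])), (0.53, array([548.6, 103.7,  21.3])), (0.53, array([573.3, 104.3,  15.9])), (0.26, array([492.7, -54.4,  11.7]))]
foot0 top [(0.59, array([558.8, 102.8,  31.4])), (0.48, array([573.1, 104.5,  19.8])), (0.47, array([547.5, 110. ,  17.2])), (0.47, array([599.1, 102.1,  17.4])), (0.43, array([624.7, 101. ,  17.8]))]
bar side [(0.69, array([ 467.8, -267.7,   -0.7])), (0.65, array([ 555.9, -278.4,   -3.9]))]
bar top [(0.79, array([ 465.7, -266.8,    1.8]))]
square side [(0.6, array([ 588.6, -365.4,    1.3]))]
square top [(0.92, array([ 583.2, -364.5,   -1.5])), (0.38, array([585.4, 161.6,   0.4]))]
oblong side [(0.8, array([ 485.6, -366.9,   -0.4])), (0.28, array([ 585.1, -362.3,   -0.2]))]
oblong top [(0.64, array([ 484.1, -366.2,    4.1]))]
stub side [(0.56, array([ 558.5, -278.6,   -1.8]))]
stub top [(0.51, array([ 558.9, -279.2,    1.8]))]
```

View pics/t10.png

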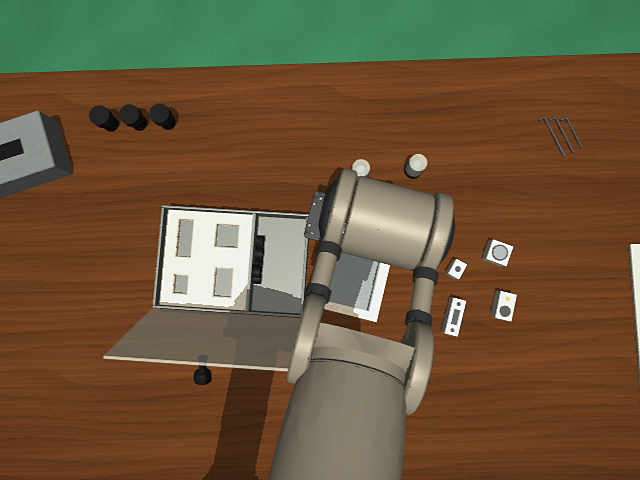

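```bash
python3 -m handwheel '{"translation":[[-0.08,0.26,0],[-0.1,0.32,0],[-0.1,0.32,0],[-0.1,0.32,0],[-0.01,0.05,0],[0,0,-0.2],[0,0,-0.3],[0,0,0]],"twist":[0.06,0.06,0,0,0,0,0,0]}' 255;  python3 - <<'E'
from h import *
s=capture('side')
cv2.imwrite('pics/c1.png',np.hstack([s['img'][120:270,230:400]])[:,:,::-1].repeat(4,0).repeat(4,1))
print(get_obs()['tool_pos'])
E
```

```text
time: 25.85
tool_pos: [561.4, 103.4, 83.4]
tcp_rot: [3.064, -0.018, 1.494]
contact_force: [-0.3, -0.5, 1.1]
grip_width: 16.4
[563.08812142 103.43590175  85.62674373]
```

View pics/c1.png

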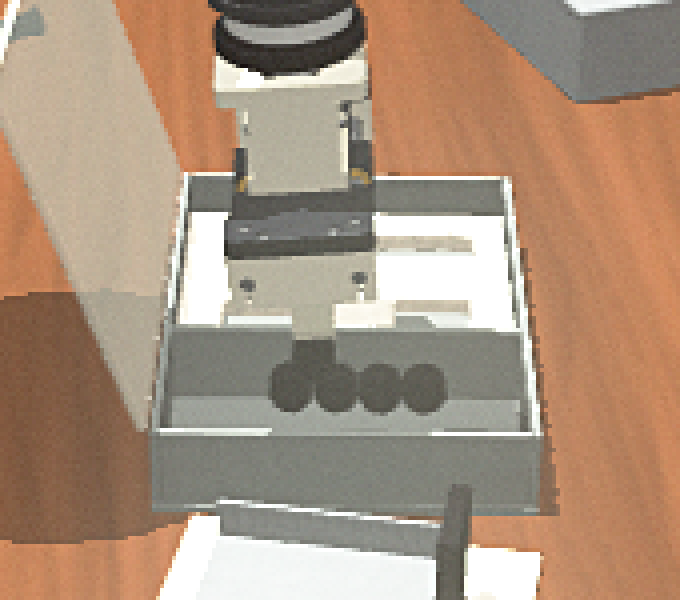

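```bash
python3 -m handwheel '{"translation":[[-0.01,-0.025,0],[0,0,-0.05],[0,0,-0.05],[0,0,-0.05],[0,0,-0.05],[0,0,-0.03],[0,0,-0.02],[0,0,0]],"twist":[0,0,0,0,0,0,0,0]}' 255;  python3 - <<'E'
from h import *
s=capture('side')
cv2.imwrite('pics/c2.png',np.hstack([s['img'][120:270,230:400]])[:,:,::-1].repeat(4,0).repeat(4,1))
print(get_obs()['tool_pos'])
E
```

```text
time: 26.9
tool_pos: [569.5, 93.7, 60.8]
tcp_rot: [3.036, -0.013, 1.495]
contact_force: [-2.8, -1.6, 3.0]
grip_width: 0.4
[569.55022474  93.75832019  60.73404643]
```

View pics/c2.png

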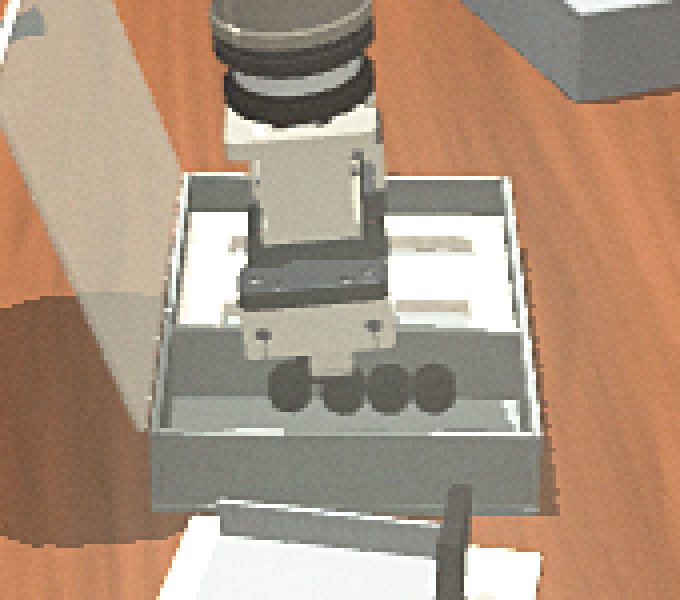

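```bash
python3 -m handwheel '{"translation":[[0,0,0.05],[0,0,0.1],[0,-0.1,0.4],[0,-0.4,0.3],[0,-0.4,0],[0,-0.4,0],[0,-0.4,0],[0,0,0]],"twist":[0,0,0,0,0,0,0,0]}' 255;  python3 - <<'E'
from h import *
s=capture('side')
cv2.imwrite('pics/c3.png',np.hstack([s['img'][120:270,230:400]])[:,:,::-1].repeat(4,0).repeat(4,1))
print(get_obs()['tool_pos'])
E
```

```text
time: 27.95
tool_pos: [570.1, -157.5, 191.3]
tcp_rot: [3.029, -0.011, 1.5]
contact_force: [0.5, 0.0, -0.5]
grip_width: 0.6
[ 570.07521643 -155.30159952  191.30824437]
```

View pics/c3.png

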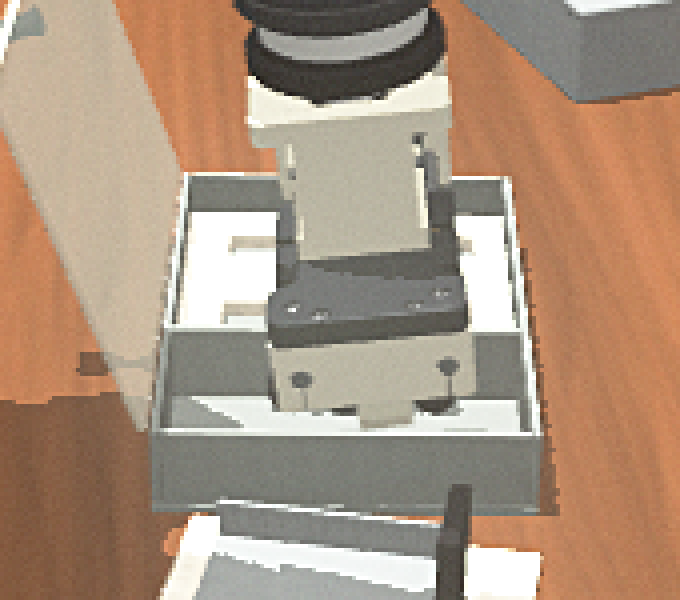

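```bash
cat >> h.py <<'E'
def blocks(c, show=False):
    im=c['img']; g=im.min(axis=2); m=(g>185).astype(np.uint8)
    n,l,st,ce=cv2.connectedComponentsWithStats(m)
    out=[]
    for i in range(1,n):
        if 60<st[i,4]<2000:
            cnt=cv2.findContours((l==i).astype(np.uint8),cv2.RETR_EXTERNAL,cv2.CHAIN_APPROX_NONE)[0][0]
            if len(cnt)<5: continue
            W=unproj(c,cnt[:,0,:].astype(float),30)[:,:2].astype(np.float32)
            (x,y),(w,h),a=cv2.minAreaRect(W)
            if y>-150: continue
            w+=2;h+=2  # pixel width
            if h>w: w,h=h,w; a+=90
            out.append((round(x,1),round(y,1),round(w,1),round(h,1),round(((a+90)%180-90),1)))
    return out
E
python3 - <<'E'
from h import *
c=capture('top'); save(c,'t11'); print(blocks(c))
c['img']=cv2.imread('pics/t10.png')[:,:,::-1]; print(blocks(c))
c['img']=cv2.imread('pics/top0.png')[:,:,::-1]; print(blocks(c))
E
```

```text
[(772.9, -210.6, 34.6, 31.8, -2.3), (599.4, -366.8, 42.9, 19.6, 67.5), (496.9, -617.9, 205.8, 17.4, -4.6), (444.6, -264.1, 28.2, 26.7, -15.2)]
[(766.9, -206.4, 23.8, 22.3, 88.3), (588.7, -362.4, 42.7, 42.7, 67.7), (496.9, -617.9, 205.8, 17.4, -4.6), (558.7, -279.3, 35.0, 24.8, -30.7), (484.4, -368.8, 54.7, 32.6, -15.2), (465.9, -270.5, 72.8, 26.7, -16.3)]
[(772.9, -210.6, 34.6, 31.8, -2.3), (588.7, -362.4, 42.9, 42.7, 67.8), (496.9, -617.9, 205.8, 17.4, -4.6), (589.1, -362.9, 25.7, 23.4, -3.1), (558.6, -279.2, 35.1, 24.8, -30.7), (484.4, -368.9, 54.7, 33.0, -14.9), (466.0, -270.4, 72.8, 26.8, -16.3)]
```

```bash
python3 -m handwheel '{"translation":[[-0.14,-0.15,0],[-0.19,-0.21,0],[-0.19,-0.21,-0.1],[-0.173,-0.197,-0.2],[0,0,-0.2],[0,0,-0.1],[0,0,0],[0,0,0]],"twist":[-0.07,-0.066,0,0,0,0,0,0]}' 70; python3 - <<'E'
from h import *
c=capture('side'); save(c,'s12'); print(get_obs()['tool_pos'],get_obs()['tcp_rot']); cv2.imwrite('pics/d1.png',c['img'][250:430,180:400][:,:,::-1].repeat(3,0).repeat(3,1))
E
```

```text
time: 29.05
tool_pos: [467.6, -256.9, 102.2]
tcp_rot: [3.027, -0.015, 1.303]
contact_force: [-0.9, -0.4, -1.1]
grip_width: 66.3
[ 467.60490086 -256.91574888  102.26960198] [ 3.0270078  -0.01524237  1.30282866]
```

View pics/d1.png

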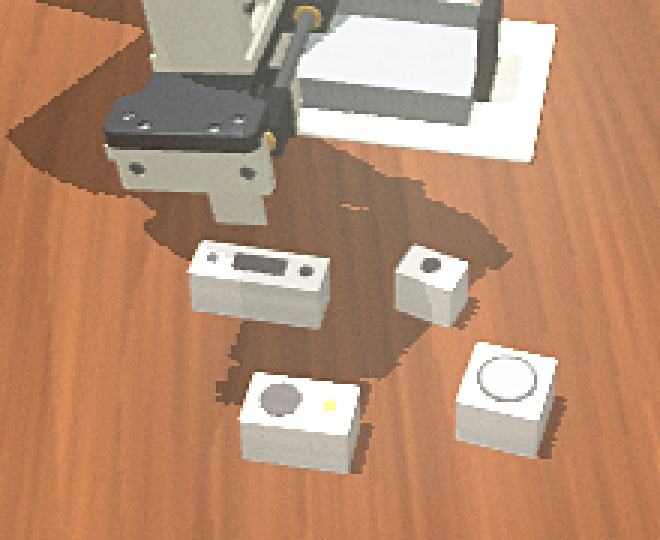

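```bash
python3 -m handwheel '{"translation":[[-0.01,-0.09,0],[0,0,-0.1],[0,0,-0.15],[0,0,-0.15],[0,0,-0.05],[0,0,0],[0,0,0],[0,0,0]],"twist":[-0.01,0,0,0,0,0,0,0]}'
```

```text
time: 30.1
tool_pos: [467.1, -272.7, 33.7]
tcp_rot: [3.022, -0.013, 1.285]
contact_force: [0.1, 0.0, 0.2]
grip_width: 66.5
```

```bash
python3 -m handwheel '{"translation":[[-0.006,0.014,-0.003],[0,0,0],[0,0,0],[0,0,0],[0,0,0],[0,0,0],[0,0,0.05],[0,0,0.1]],"twist":[0,0,0,0,0,0,0,0]}' 255; python3 - <<'E'
from h import *
c=capture('side'); print(get_obs()['tool_pos'],get_obs()['tcp_rot']); cv2.imwrite('pics/d2.png',c['img'][250:400,200:400][:,:,::-1].repeat(3,0).repeat(3,1))
E
```

```text
time: 31.1
tool_pos: [465.8, -270.1, 56.7]
tcp_rot: [3.023, -0.014, 1.285]
contact_force: [-0.2, -0.1, -1.6]
grip_width: 25.7
[ 466.82972991 -270.89194618   58.97963474] [ 3.01991678 -0.01214328  1.28533813]
```

View pics/d2.png

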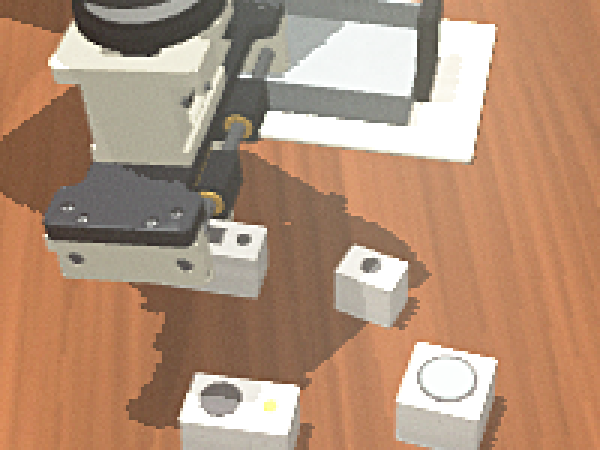

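```bash
python3 -m handwheel '{"translation":[[0,0,0.3],[0.05,0.2,0.3],[0.11,0.36,0],[0.11,0.36,0],[0.11,0.36,0],[0.11,0.36,0],[0.11,0.36,0],[0.11,0.36,0]],"twist":[0,0,0.05,0.05,0.027,0,0,0]}'
```

```text
time: 32.15
tool_pos: [576.3, 89.2, 159.6]
tcp_rot: [3.007, -0.009, 1.483]
contact_force: [1.2, -1.7, -1.0]
grip_width: 26.0
```

```bash
python3 -m handwheel '{"translation":[[0.095,0.28,0],[0.095,0.28,0],[0.095,0.28,0],[0.08,0.2,0],[0,0,-0.1],[0,0,-0.1],[0,0,0],[0,0,0]],"twist":[0,0,0,0,0,0,0,0]}'; python3 - <<'E'
from h import *
c=capture('side'); t=capture('top');print(get_obs()['tool_pos'],get_obs()['tcp_rot']); cv2.imwrite('pics/d3.png',np.hstack([c['img'][100:250,240:390],t['img'][190:340,140:320]])[:,:,::-1].repeat(2,0).repeat(2,1))
E
```

```text
time: 33.15
tool_pos: [631.0, 252.9, 131.1]
tcp_rot: [3.005, -0.009, 1.486]
contact_force: [0.0, 0.2, -1.5]
grip_width: 25.5
[631.07143953 253.12039057 131.19970306] [ 3.00470906 -0.00904174  1.48631599]
```

View pics/d3.png

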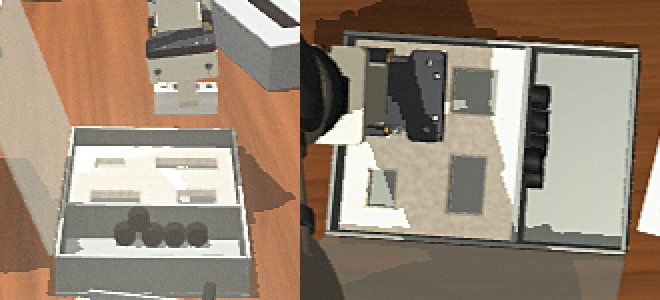

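```bash
python3 -m handwheel '{"translation":[[0.017,0.033,-0.05],[0,0,-0.13],[0,0,-0.13],[0,0,-0.1],[0,0,0],[0,0,0],[0,0,0],[0,0,0]],"twist":[0,0,0,0,0,0,0,0]}'; python3 - <<'E'
from h import *
c=capture('side'); t=capture('top');print(get_obs()['tool_pos'],get_obs()['tcp_rot']); cv2.imwrite('pics/d4.png',c['img'][130:230,250:370][:,:,::-1].repeat(5,0).repeat(5,1))
# predicted corners of block bottom/top at current tcp
T=get_obs()['tool_pos']; P=[]
for x in(-36,36):
  for y in(-13,13): P.append((x,y,T[2]-3))
P=place([T[0],T[1],1.486-np.pi/2],P); print((proj(c,P)-[250,130])*5)
E
```

```text
time: 34.25
tool_pos: [636.2, 259.1, 70.6]
tcp_rot: [2.998, -0.012, 1.485]
contact_force: [0.1, 1.4, -0.7]
grip_width: 25.8
[636.09248014 259.04420473  70.45591884] [ 2.9985892  -0.01177423  1.48539442]
[[345.65632163 188.47931251]
 [345.26900767 163.30626525]
 [498.9554101  189.9948236 ]
 [496.17568131 164.8336478 ]]
```

View pics/d4.png

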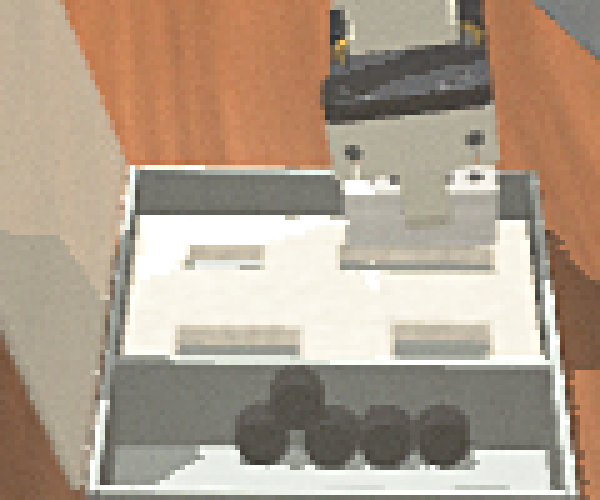

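```bash
python3 -m handwheel '{"translation":[[-0.016,-0.008,-0.02],[0,0,-0.04],[0,0,-0.03],[0,0,-0.03],[0,0,-0.02],[0,0,0],[0,0,0],[0,0,0]],"twist":[0,0,0,0,0,0,0,0]}'; python3 - <<'E'
from h import *
c=capture('side'); cv2.imwrite('pics/d5.png',c['img'][130:230,250:370][:,:,::-1].repeat(5,0).repeat(5,1))
E
```

```text
time: 35.35
tool_pos: [633.5, 257.7, 48.5]
tcp_rot: [2.998, -0.012, 1.485]
contact_force: [-0.7, -0.2, 0.1]
grip_width: 25.6
```

View pics/d5.png

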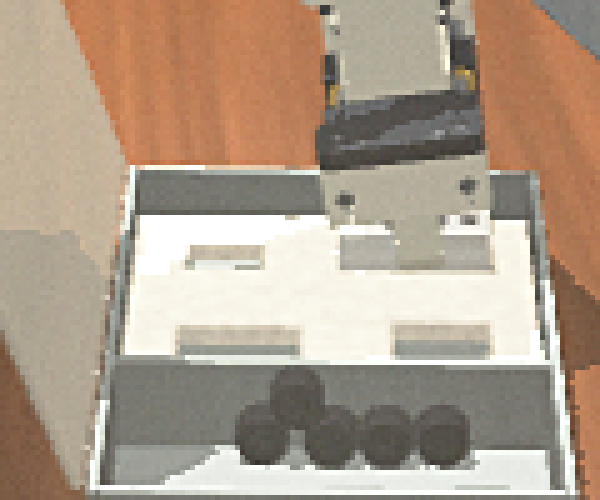

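```bash
python3 -m handwheel '{"translation":[[0,0,0],[0,0,0],[0,0,0],[0,0,0],[0,0,0.1],[0,0,0.3],[0,0,0.3],[0,0,0]],"twist":[0,0,0,0,0,0,0,0]}' 163; python3 - <<'E'
from h import *
c=capture('side'); cv2.imwrite('pics/d6.png',c['img'][130:230,250:370][:,:,::-1].repeat(5,0).repeat(5,1))
E
```

```text
time: 36.4
tool_pos: [634.3, 257.9, 160.1]
tcp_rot: [2.995, -0.013, 1.486]
contact_force: [-0.3, 0.6, 0.4]
grip_width: 33.1
```

View pics/d6.png

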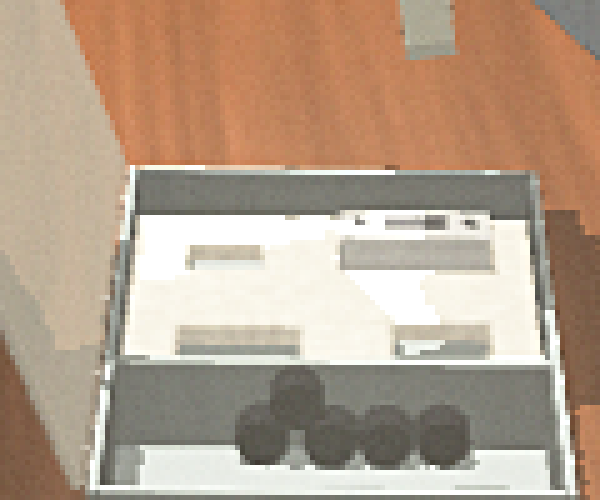

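```bash
python3 -m handwheel '{"translation":[[-0.1,-0.2,0],[-0.18,-0.28,0],[-0.19,-0.28,0],[-0.19,-0.26,0],[0,0,-0.15],[0,0,-0.3],[0,0,-0.05],[0,0,0]],"twist":[0,0,0,0,0,0,0,0]}' 255;  python3 - <<'E'
from h import *
s=capture('side'); print(get_obs()['tool_pos'])
cv2.imwrite('pics/c4.png',np.hstack([s['img'][120:250,230:400]])[:,:,::-1].repeat(4,0).repeat(4,1))
E
```

```text
time: 37.45
tool_pos: [526.3, 99.7, 76.5]
tcp_rot: [3.008, -0.01, 1.485]
contact_force: [0.4, 0.1, 0.9]
grip_width: 0.2
[526.27018131  99.77489555  76.73296555]
```

View pics/c4.png

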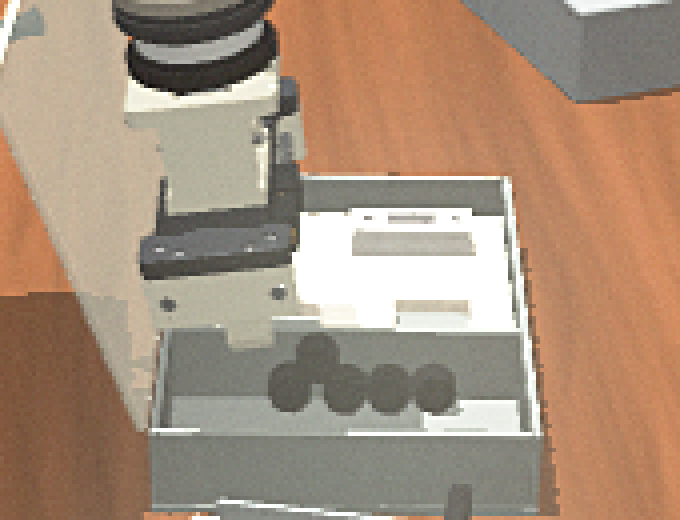

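```bash
python3 -m handwheel '{"translation":[[0,0.02,-0.08],[0,0,-0.05],[0.07,-0.006,0],[0.07,-0.006,0],[0.07,-0.006,0],[0.07,-0.006,0],[0.07,-0.006,0],[0,0,0]],"twist":[0,0,0,0,0,0,0,0]}' 255;  python3 - <<'E'
from h import *
s=capture('side'); print(get_obs()['tool_pos'])
cv2.imwrite('pics/c5.png',np.hstack([s['img'][120:250,230:400]])[:,:,::-1].repeat(4,0).repeat(4,1))
E
```

```text
time: 38.5
tool_pos: [585.6, 98.5, 59.1]
tcp_rot: [3.001, -0.011, 1.486]
contact_force: [0.1, 0.7, -0.3]
grip_width: 0.4
[585.03589133  98.5782707   58.92617326]
```

View pics/c5.png

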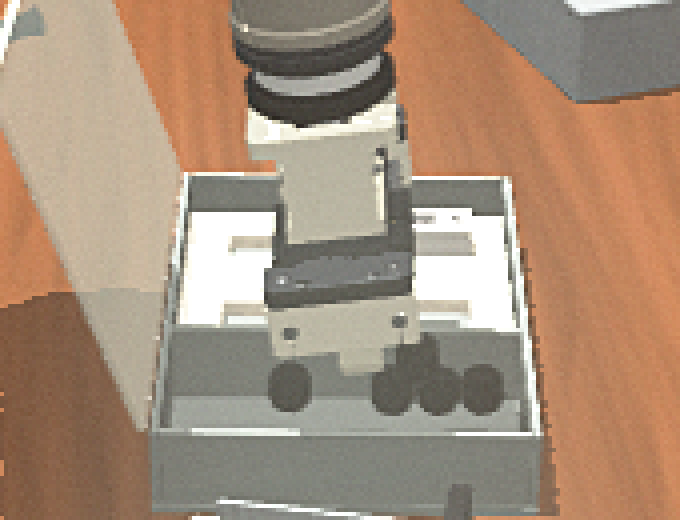

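```bash
python3 -m handwheel '{"translation":[[0,0,0.25],[0.16,-0.02,0.05],[0.2,0,0],[0,0,-0.1],[0,0,-0.2],[0,0,0],[-0.05,0.02,0],[-0.07,0.006,0]],"twist":[0,0,0,0,0,0,0,0]}' 255;  python3 - <<'E'
from h import *
s=capture('side'); print(get_obs()['tool_pos'])
cv2.imwrite('pics/c6.png',np.hstack([s['img'][120:250,230:400]])[:,:,::-1].repeat(4,0).repeat(4,1))
E
```

```text
time: 39.55
tool_pos: [615.5, 100.2, 57.7]
tcp_rot: [3.01, -0.01, 1.487]
contact_force: [-0.4, 0.7, -0.6]
grip_width: 0.3
[614.09311322 100.40224034  57.65623403]
```

View pics/c6.png

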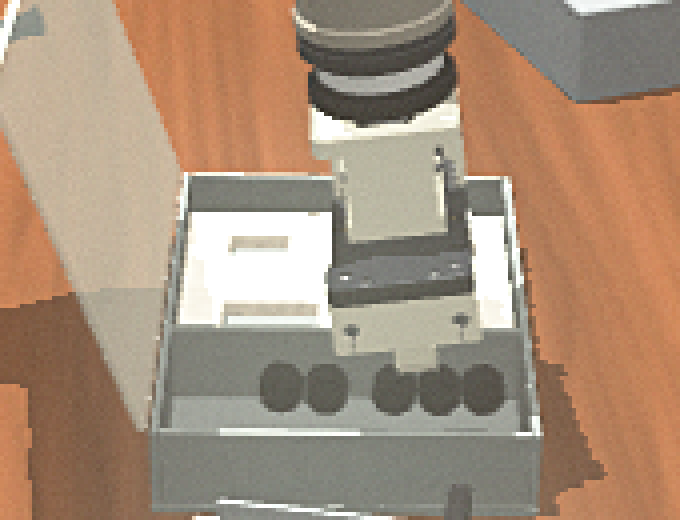

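```bash
python3 -m handwheel '{"translation":[[0.15,-0.013,0],[0.13,-0.01,0],[0.04,0,0],[0.04,0,0],[0.04,0,0],[0.04,0,0],[0.04,0,0],[0.04,0,0]],"twist":[0,0,0,0,0,0,0,0]}' 255
```

```text
time: 40.6
tool_pos: [662.7, 97.5, 60.9]
tcp_rot: [3.074, 0.0, 1.49]
contact_force: [-20.1, -2.2, 13.3]
grip_width: 0.8
```

```bash
python3 -m handwheel '{"translation":[[0.03,0,0],[0.03,0,0],[0.03,0,0],[0.03,0,0],[-0.03,0,0.05],[-0.05,0,0.2],[0,-0.2,0.35],[0,-0.38,0.1]],"twist":[0,0,0,0,0,0,0,0]}' 90
```

```text
time: 41.6
tool_pos: [645.9, -1.9, 168.6]
tcp_rot: [3.12, 0.026, 1.496]
contact_force: [0.7, -0.9, -0.5]
grip_width: 59.4
```

```bash
python3 - <<'E'
from h import *
c=capture('top'); save(c,'t13'); print(blocks(c))
E
python3 -m handwheel '{"translation":[[-0.08,-0.25,0],[-0.12,-0.38,0],[-0.12,-0.38,0],[-0.12,-0.38,0],[-0.13,-0.38,0],[-0.02,-0.06,-0.1],[0,0,-0.2],[0,0,-0.1]],"twist":[-0.06,-0.06,-0.06,-0.06,-0.05,0,0,0]}' 90
python3 - <<'E'
from h import *
c=capture('side'); print(get_obs()['tool_pos'],get_obs()['tcp_rot']); cv2.imwrite('pics/e1.png',c['img'][230:430,200:420][:,:,::-1].repeat(3,0).repeat(3,1))
E
```

```text
[(767.1, -208.2, 24.7, 24.1, 15.8), (588.7, -362.4, 42.7, 42.7, 67.7), (496.9, -617.9, 205.8, 17.4, -4.6), (558.7, -279.3, 35.0, 24.8, -30.7), (484.4, -368.7, 54.7, 32.7, -15.1)]
time: 42.65
tool_pos: [552.2, -289.4, 111.1]
tcp_rot: [3.112, 0.028, 1.021]
contact_force: [-0.2, 0.8, 1.2]
grip_width: 59.2
[ 551.85302415 -288.97174733  109.67305282] [3.11408383 0.0281952  1.02113267]
```

View pics/e1.png

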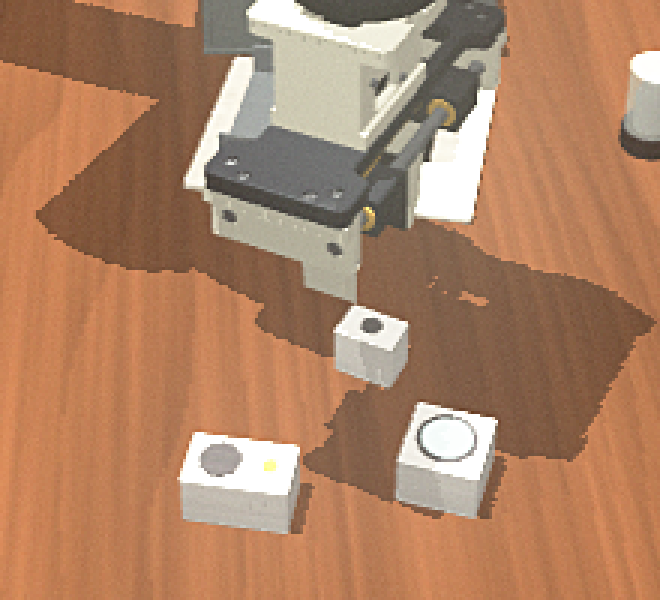

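```bash
python3 -m handwheel '{"translation":[[0.045,0.062,-0.05],[0,0,-0.13],[0,0,-0.15],[0,0,-0.13],[0,0,-0.04],[0,0,0],[0,0,0],[0,0,0]],"twist":[0.01,0,0,0,0,0,0,0]}'
```

```text
time: 43.7
tool_pos: [565.8, -272.8, 37.4]
tcp_rot: [3.105, 0.027, 1.049]
contact_force: [0.4, -1.0, -0.3]
grip_width: 59.5
```

```bash
python3 -m handwheel '{"translation":[[-0.047,-0.043,-0.015],[0,0,-0.01],[0,0,0],[0,0,0],[0,0,0],[0,0,0],[0,0,0],[0,0,0]],"twist":[-0.01,0,0,0,0,0,0,0]}'
```

```text
time: 44.7
tool_pos: [558.5, -280.2, 34.3]
tcp_rot: [3.103, 0.027, 1.032]
contact_force: [-1.2, -0.5, -0.4]
grip_width: 59.5
```

```bash
python3 -m handwheel '{"translation":[[0,0.004,-0.004],[0,0,0],[0,0,0],[0,0,0],[0,0,0],[0,0,0],[0,0,0],[0,0,0]],"twist":[0,0,0,0,0,0,0,0]}' 255; python3 -m handwheel '{"translation":[[0,0,0.1],[0,0,0.3],[0.02,0.2,0.3],[-0.01,0.38,0.05],[-0.01,0.4,0],[-0.01,0.4,0],[-0.01,0.4,0],[-0.01,0.4,0]],"twist":[0,0.06,0.06,0.06,0.06,0.046,0,0]}'
```

```text
time: 45.7
tool_pos: [558.5, -279.4, 33.6]
tcp_rot: [3.103, 0.027, 1.032]
contact_force: [-0.3, 0.1, 0.3]
grip_width: 23.8
time: 46.7
tool_pos: [554.2, 51.8, 157.8]
tcp_rot: [3.092, 0.029, 1.487]
contact_force: [0.2, 0.4, -0.8]
grip_width: 23.3
```

```bash
python3 -m handwheel '{"translation":[[-0.02,0.36,0],[-0.02,0.36,0],[-0.02,0.36,0],[-0.02,0.2,0],[0,0,-0.05],[0,0,-0.05],[0,0,0],[0,0,0]],"twist":[0,0,0,0,0,0,0,0]}'; python3 - <<'E'
from h import *
c=capture('side'); t=capture('top');print(get_obs()['tool_pos'],get_obs()['tcp_rot']); cv2.imwrite('pics/e2.png',np.hstack([c['img'][60:250,200:380],t['img'][190:380,100:320]])[:,:,::-1].repeat(2,0).repeat(2,1))
E
```

```text
time: 47.7
tool_pos: [541.4, 252.1, 148.9]
tcp_rot: [3.085, 0.028, 1.491]
contact_force: [-0.9, -0.3, -1.1]
grip_width: 23.7
[541.38146314 252.2691541  148.84407217] [3.08464684 0.02760284 1.49119247]
```

View pics/e2.png

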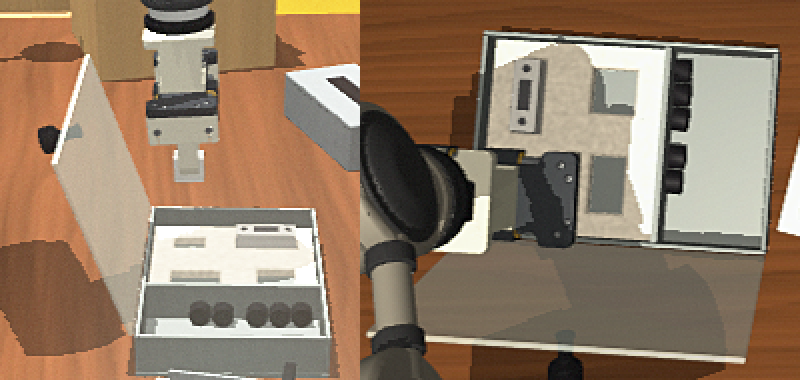

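```bash
python3 -m handwheel '{"translation":[[0.005,0.07,-0.05],[0,0.025,-0.13],[0,0,-0.16],[0,0,-0.13],[0,0,-0.05],[0,0,0],[0,0,0],[0,0,0]],"twist":[-0.004,0,0,0,0,0,0,0]}'; python3 - <<'E'
from h import *
c=capture('side'); t=capture('top');print(get_obs()['tool_pos'],get_obs()['tcp_rot']); cv2.imwrite('pics/e3.png',c['img'][130:230,250:370][:,:,::-1].repeat(5,0).repeat(5,1))
E
```

```text
time: 48.8
tool_pos: [543.6, 269.5, 69.1]
tcp_rot: [3.081, 0.025, 1.482]
contact_force: [0.0, -0.1, 0.0]
grip_width: 23.7
[543.61502716 269.48424996  69.13585592] [3.08097671 0.02498587 1.48232931]
```

View pics/e3.png

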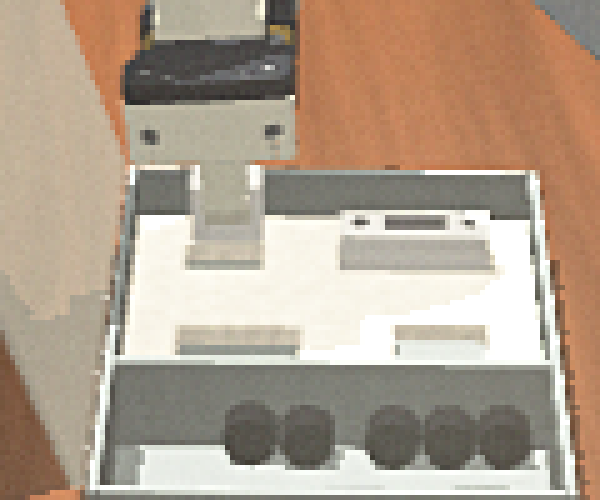

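```bash
python3 -m handwheel '{"translation":[[-0.008,-0.016,-0.02],[0,0,-0.04],[0,0,-0.03],[0,0,-0.02],[0,0,-0.015],[0,0,0],[0,0,0],[0,0,0]],"twist":[0,0,0,0,0,0,0,0]}'; python3 - <<'E'
from h import *
c=capture('side'); print(get_obs()['tool_pos']); cv2.imwrite('pics/e4.png',c['img'][130:230,250:370][:,:,::-1].repeat(5,0).repeat(5,1))
E
```

```text
time: 49.9
tool_pos: [542.4, 266.8, 49.4]
tcp_rot: [3.081, 0.025, 1.482]
contact_force: [-0.4, -0.8, -1.1]
grip_width: 23.9
[542.46463234 266.84590644  49.37105755]
```

View pics/e4.png

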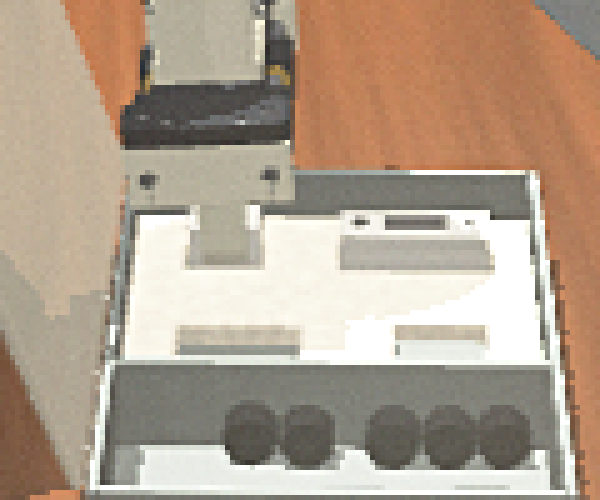

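```bash
python3 -m handwheel '{"translation":[[0,0,0],[0,0,0],[0,0,0],[0,0,0],[0,0,0.1],[0,0,0.3],[0,0,0.3],[0,-0.3,0]],"twist":[0,0,0,0,0,0,0,0]}' 169; python3 - <<'E'
from h import *
c=capture('side'); t=capture('top'); print(get_obs()['tool_pos'],blocks(t)); cv2.imwrite('pics/e5.png',c['img'][130:230,250:370][:,:,::-1].repeat(5,0).repeat(5,1))
E
```

```text
time: 50.95
tool_pos: [542.9, 223.4, 161.0]
tcp_rot: [3.077, 0.023, 1.486]
contact_force: [-0.1, -0.9, -0.9]
grip_width: 30.9
[541.25624468 218.49543917 158.08046379] [(772.4, -212.0, 34.6, 33.4, 42.4), (588.6, -362.6, 43.5, 42.7, 67.7), (493.1, -617.6, 213.4, 17.4, -4.6), (589.1, -362.9, 25.7, 23.4, -3.1), (484.6, -368.5, 54.7, 33.5, -14.5)]
```

View pics/e5.png

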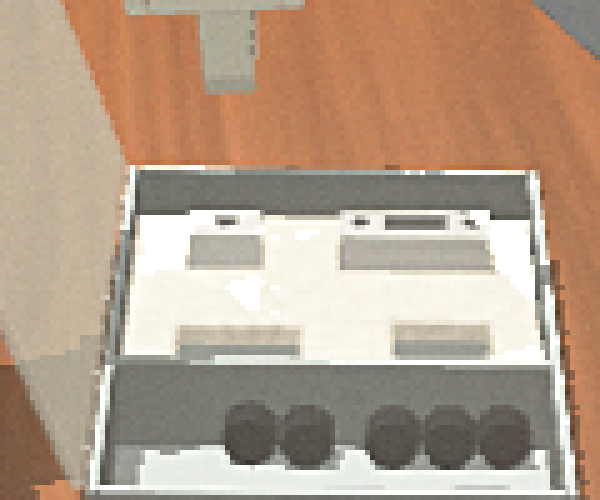

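```bash
python3 -m handwheel '{"translation":[[0,-0.4,0],[-0.04,-0.41,0],[-0.04,-0.41,0],[-0.04,-0.41,0],[-0.04,-0.41,0],[-0.04,-0.41,0],[-0.04,-0.41,0],[-0.04,-0.41,0]],"twist":[-0.05,-0.061,0,0,0,0,0,0]}' 72; python3 -m handwheel '{"translation":[[-0.04,-0.38,0],[-0.04,-0.2,0],[0,0,-0.15],[0,0,-0.15],[0,0,0],[0,0,0],[0,0,0],[0,0,0]],"twist":[0,0,0,0,0,0,0,0]}' 72
python3 - <<'E'
from h import *
c=capture('side'); print(get_obs()['tool_pos'],get_obs()['tcp_rot']); cv2.imwrite('pics/f1.png',c['img'][230:430,200:420][:,:,::-1].repeat(3,0).repeat(3,1))
E
```

```text
time: 52.05
tool_pos: [499.6, -276.0, 164.2]
tcp_rot: [3.074, 0.024, 1.306]
contact_force: [0.9, 0.8, 0.7]
grip_width: 65.8
time: 53.05
tool_pos: [488.6, -371.0, 124.0]
tcp_rot: [3.066, 0.027, 1.299]
contact_force: [0.2, 0.9, 0.1]
grip_width: 65.9
[ 488.55311662 -371.08607006  124.05414329] [3.06633501 0.02706091 1.29933786]
```

View pics/f1.png

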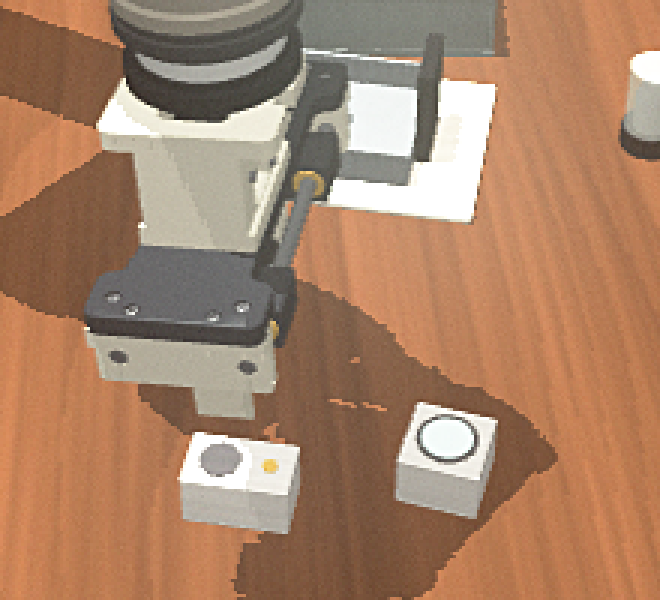

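```bash
python3 -m handwheel '{"translation":[[-0.022,0.012,-0.05],[0,0,-0.15],[0,0,-0.16],[0,0,-0.14],[0,0,-0.06],[0,0,-0.02],[0,0,0],[0,0,0]],"twist":[0.006,0,0,0,0,0,0,0]}'
```

```text
time: 54.1
tool_pos: [484.7, -368.9, 35.3]
tcp_rot: [3.064, 0.028, 1.311]
contact_force: [-0.2, 0.2, 0.3]
grip_width: 65.7
```

```bash
python3 -m handwheel '{"translation":[[0,0,-0.013],[0,0,0],[0,0,0],[0,0,0],[0,0,0],[0,0,0],[0,0,0],[0,0,0]],"twist":[0,0,0,0,0,0,0,0]}' 255; python3 -m handwheel '{"translation":[[0,0,0.1],[0,0,0.3],[0.02,0.2,0.35],[0.04,0.38,0.05],[0.04,0.41,0],[0.04,0.41,0],[0.04,0.41,0],[0.04,0.41,0]],"twist":[0,0.05,0.061,0,0,0,0,0]}'
```

```text
time: 55.1
tool_pos: [485.2, -369.3, 34.6]
tcp_rot: [3.062, 0.029, 1.311]
contact_force: [-0.3, -0.0, 0.6]
grip_width: 32.0
time: 56.1
tool_pos: [518.3, -33.5, 165.7]
tcp_rot: [3.052, 0.033, 1.483]
contact_force: [0.5, -0.6, -1.2]
grip_width: 31.6
```

```bash
python3 -m handwheel '{"translation":[[0.05,0.38,0],[0.05,0.36,0],[0.05,0.36,0],[0.02,0.2,0],[0,0,-0.1],[0,0,-0.05],[0,0,0],[0,0,0]],"twist":[0,0,0,0,0,0,0,0]}'
```

```text
time: 57.1
tool_pos: [543.6, 170.0, 148.4]
tcp_rot: [3.046, 0.033, 1.486]
contact_force: [0.2, 0.1, -1.0]
grip_width: 31.9
```

```bash
python3 -m handwheel '{"translation":[[0.003,0.05,-0.05],[0,0.025,-0.13],[0,0,-0.16],[0,0,-0.13],[0,0,-0.05],[0,0,0],[0,0,0],[0,0,0]],"twist":[0,0,0,0,0,0,0,0]}'; python3 - <<'E'
from h import *
c=capture('side'); t=capture('top');print(get_obs()['tool_pos'],get_obs()['tcp_rot']); cv2.imwrite('pics/f2.png',c['img'][130:230,250:370][:,:,::-1].repeat(5,0).repeat(5,1))
E
```

```text
time: 58.1
tool_pos: [546.2, 181.5, 69.8]
tcp_rot: [3.04, 0.031, 1.482]
contact_force: [-0.2, -0.1, -0.8]
grip_width: 32.2
[546.16137226 181.4418104   69.73762696] [3.04041978 0.03076602 1.48194857]
```

View pics/f2.png

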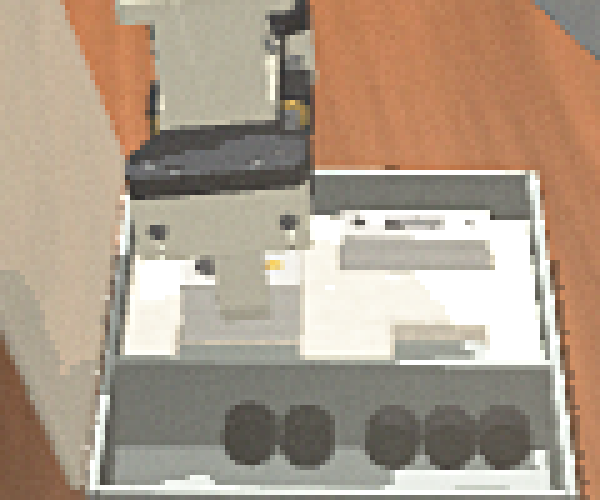

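```bash
python3 -m handwheel '{"translation":[[-0.01,0.003,-0.02],[0,0,-0.04],[0,0,-0.03],[0,0,-0.025],[0,0,-0.015],[0,0,0],[0,0,0],[0,0,0]],"twist":[0,0,0,0,0,0,0,0]}'; python3 - <<'E'
from h import *
c=capture('side'); print(get_obs()['tool_pos']); cv2.imwrite('pics/f3.png',c['img'][130:230,250:370][:,:,::-1].repeat(5,0).repeat(5,1))
E
```

```text
time: 59.2
tool_pos: [544.6, 181.9, 49.0]
tcp_rot: [3.04, 0.031, 1.482]
contact_force: [-0.9, -0.0, -0.9]
grip_width: 31.9
[544.65166335 181.93223012  49.09950212]
```

View pics/f3.png

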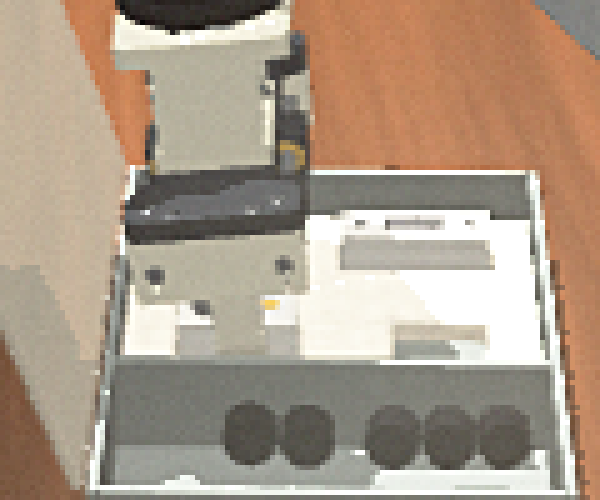

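Seated deep with no load. Release and lift, then go for the square.

```bash
python3 -m handwheel '{"translation":[[0,0,0],[0,0,0],[0,0,0],[0,0,0],[0,0,0.1],[0,0,0.3],[0,0,0.3],[0,-0.3,0]],"twist":[0,0,0,0,0,0,0,0]}' 140; python3 - <<'E'
from h import *
c=capture('side'); t=capture('top'); print(get_obs()['tool_pos'],blocks(t)); cv2.imwrite('pics/f4.png',c['img'][130:230,250:370][:,:,::-1].repeat(5,0).repeat(5,1))
E
```

```text
time: 60.25
tool_pos: [545.3, 138.4, 160.9]
tcp_rot: [3.036, 0.03, 1.486]
contact_force: [0.4, 0.1, 0.4]
grip_width: 41.3
[543.51892883 133.96003121 158.11089345] [(772.4, -212.0, 34.6, 33.4, 42.4), (588.6, -362.6, 43.5, 42.7, 67.7), (493.1, -617.6, 213.4, 17.4, -4.6), (589.1, -362.9, 25.7, 23.4, -3.1)]
```

View pics/f4.png

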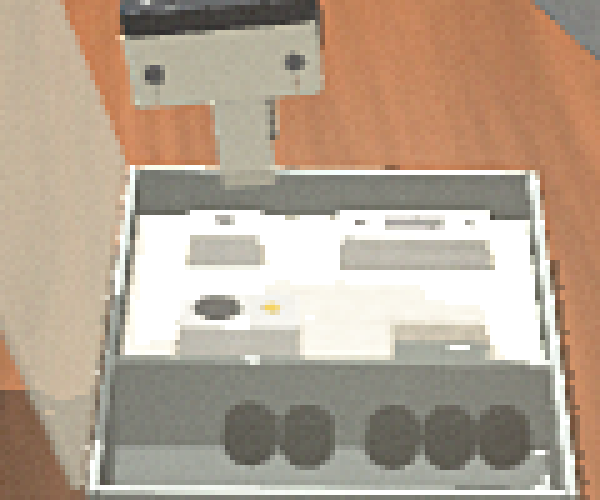

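```bash
python3 -m handwheel '{"translation":[[0.04,-0.4,0],[0.04,-0.4,0],[0.04,-0.4,0],[0.04,-0.4,0],[0.04,-0.4,0],[0.04,-0.4,0],[0.04,-0.4,0],[0.04,-0.32,0]],"twist":[-0.05,-0.05,-0.05,-0.045,0,0,0,0]}' 47; python3 -m handwheel '{"translation":[[0,-0.02,-0.05],[0,0,-0.15],[0,0,-0.1],[0,0,0],[0,0,0],[0,0,0],[0,0,0],[0,0,0]],"twist":[0,0,0,0,0,0,0,0]}'
python3 - <<'E'
from h import *
c=capture('side'); print(get_obs()['tool_pos'],get_obs()['tcp_rot']); cv2.imwrite('pics/g1.png',c['img'][230:430,230:450][:,:,::-1].repeat(3,0).repeat(3,1))
E
```

```text
time: 61.35
tool_pos: [592.7, -341.6, 163.9]
tcp_rot: [3.037, 0.029, 1.169]
contact_force: [-0.4, -0.3, 0.6]
grip_width: 75.0
time: 62.35
tool_pos: [594.0, -344.7, 120.6]
tcp_rot: [3.034, 0.028, 1.167]
contact_force: [0.5, 0.2, 1.5]
grip_width: 74.6
[ 593.99446078 -344.72673586  120.61105108] [3.03353999 0.02828304 1.16693546]
```

View pics/g1.png

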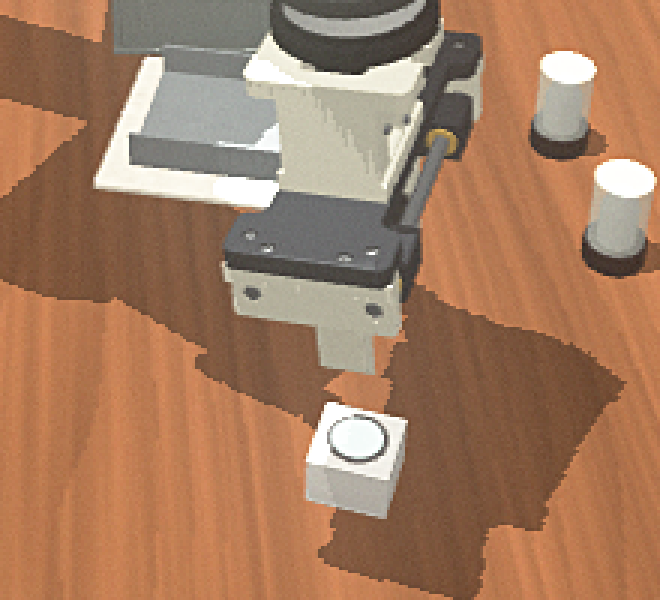

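```bash
python3 -m handwheel '{"translation":[[-0.034,-0.112,0],[0,0,-0.1],[0,0,-0.1],[0,0,-0.15],[0,0,-0.12],[0,0,-0.05],[0,0,0],[0,0,0]],"twist":[0.01,0,0,0,0,0,0,0]}'
```

```text
time: 63.4
tool_pos: [588.8, -358.9, 36.3]
tcp_rot: [3.036, 0.027, 1.183]
contact_force: [0.5, 0.1, 1.6]
grip_width: 75.2
```

```bash
python3 -m handwheel '{"translation":[[0,-0.023,-0.01],[0,0,-0.01],[0,0,0],[0,0,0],[0,0,0],[0,0,0],[0,0,0],[0,0,0]],"twist":[0,0,0,0,0,0,0,0]}' 150; python3 -m handwheel '{"translation":[[0,0,0],[0,0,0],[0,0,0],[0,0,0],[0,0,0.1],[0,0,0.3],[0,0.2,0.35],[0,0.38,0.05]],"twist":[0,0,0,0,0,0.06,0.06,0.072]}' 255
```

```text
time: 64.4
tool_pos: [589.7, -363.4, 35.2]
tcp_rot: [3.033, 0.028, 1.183]
contact_force: [0.5, -0.6, -0.1]
grip_width: 41.8
time: 65.4
tool_pos: [588.4, -277.4, 159.2]
tcp_rot: [3.034, 0.029, 1.488]
contact_force: [-0.1, 0.7, -2.6]
grip_width: 41.6
```

```bash
python3 -m handwheel '{"translation":[[0.03,0.4,0],[0.04,0.4,0],[0.04,0.4,0],[0.04,0.4,0],[0.04,0.4,0],[0.04,0.4,0],[0.04,0.4,0],[0.03,0.12,0]],"twist":[0,0,0,0,0,0,0,0]}'; python3 -m handwheel '{"translation":[[0,0,-0.05],[0,0,-0.1],[0,0,-0.1],[0,0,0],[0,0,0],[0,0,0],[0,0,0],[0,0,0]],"twist":[0,0,0,0,0,0,0,0]}'
```

```text
time: 66.4
tool_pos: [633.3, 176.2, 170.7]
tcp_rot: [3.021, 0.03, 1.489]
contact_force: [0.3, -0.5, -0.9]
grip_width: 41.9
time: 67.4
tool_pos: [633.4, 171.1, 131.2]
tcp_rot: [3.022, 0.032, 1.485]
contact_force: [0.4, -1.1, -1.5]
grip_width: 41.9
```

```bash
python3 -m handwheel '{"translation":[[0.02,0.015,-0.03],[0,0,-0.13],[0,0,-0.13],[0,0,-0.08],[0,0,-0.02],[0,0,0],[0,0,0],[0,0,0]],"twist":[0,0,0,0,0,0,0,0]}'; python3 - <<'E'
from h import *
c=capture('side'); t=capture('top');print(get_obs()['tool_pos'],get_obs()['tcp_rot']); cv2.imwrite('pics/g2.png',c['img'][130:230,250:370][:,:,::-1].repeat(5,0).repeat(5,1))
E
```

```text
time: 68.4
tool_pos: [638.4, 174.8, 72.9]
tcp_rot: [3.017, 0.03, 1.486]
contact_force: [0.0, 0.2, -1.4]
grip_width: 41.8
[638.40448406 174.81375629  72.79461507] [3.01714401 0.03009086 1.48597932]
```

View pics/g2.png

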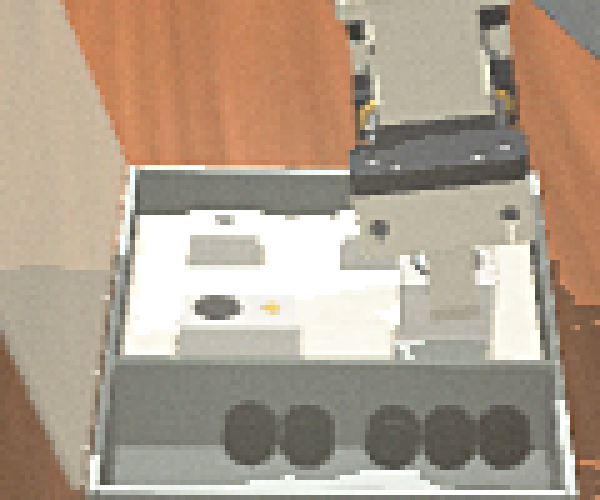

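```bash
python3 -m handwheel '{"translation":[[-0.008,-0.005,-0.03],[0,0,-0.04],[0,0,-0.03],[0,0,-0.025],[0,0,-0.015],[0,0,0],[0,0,0],[0,0,0]],"twist":[0,0,0,0,0,0,0,0]}'; python3 - <<'E'
from h import *
c=capture('side'); print(get_obs()['tool_pos']); cv2.imwrite('pics/g3.png',c['img'][130:230,250:370][:,:,::-1].repeat(5,0).repeat(5,1))
E
```

```text
time: 69.5
tool_pos: [637.1, 174.0, 50.3]
tcp_rot: [3.017, 0.03, 1.486]
contact_force: [0.5, -0.6, -2.1]
grip_width: 42.3
[637.11725699 173.96480141  50.34482838]
```

View pics/g3.png

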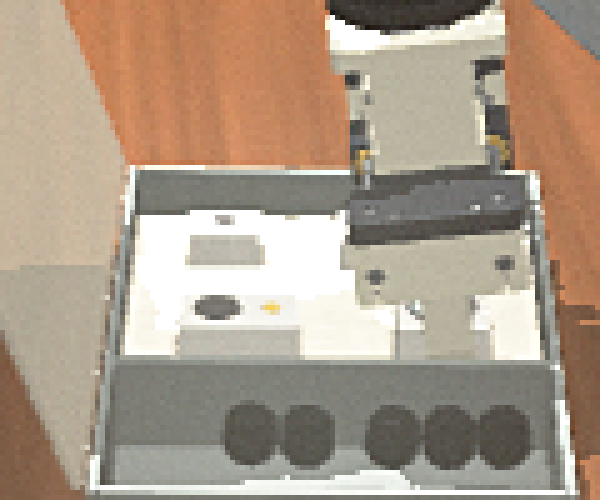

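```bash
python3 -m handwheel '{"translation":[[0,0,0],[0,0,0],[0,0,0],[0,0,0],[0,0,0.1],[0,0,0.3],[0,0,0.35],[0,-0.35,0.1]],"twist":[0,0,0,0,0,0,0,0]}' 116; python3 -m handwheel '{"translation":[[0,-0.4,0],[0,-0.4,0],[0,-0.3,0],[0,0,0],[0,0,0],[0,0,0],[0,0,0],[0,0,0]],"twist":[0,0,0,0,0,0,0,0]}' 255; python3 - <<'E'
from h import *
np.set_printoptions(precision=1,suppress=True)
c=capture('side'); t=capture('top'); print(get_obs()['tool_pos']); cv2.imwrite('pics/g4.png',c['img'][130:230,250:370][:,:,::-1].repeat(6,0).repeat(6,1))
cv2.imwrite('pics/g4t.png',t['img'][190:330,140:340][:,:,::-1].repeat(4,0).repeat(4,1)); save(c,'s20');save(t,'t20')
for l in ('bar','square','oblong','stub','foot0','can0','lid_handle','tray'):
  for n,k in(('side',c),('top',t)): print(l,n,[(round(x['score'],2),toW(k,x['position'])) for x in spot_point(n,l)[:6] if x['score']>.3])
E
```

```text
time: 70.55
tool_pos: [637.1, 123.7, 184.4]
tcp_rot: [3.015, 0.029, 1.491]
contact_force: [0.2, -1.1, -0.3]
grip_width: 50.2
time: 71.55
tool_pos: [638.4, -45.1, 194.3]
tcp_rot: [3.002, 0.029, 1.493]
contact_force: [0.3, -0.9, -0.6]
grip_width: 0.9
[638.4 -45.4 194.3]
bar side [(0.31, array([542.5, 104. ,  15.1]))]
bar top [(0.9, array([625.9, 257.8,  14.9])), (0.75, array([654.7,  94.2,  16.9]))]
square side [(0.66, array([634.1, 174.7,  12.7]))]
square top [(0.8, array([635.1, 172.5,  14.3]))]
oblong side [(0.53, array([545.1, 180.9,  12.5]))]
oblong top [(0.95, array([543.6, 184.7,  16.8])), (0.61, array([757.3, -93. ,  -2. ]))]
stub side [(0.69, array([561.9, -73.8,   1.7])), (0.58, array([538. , 265.6,  11.9]))]
stub top [(0.7, array([544.6, 264. ,  13.6])), (0.56, array([481.3, 174. ,  49.9]))]
foot0 side [(0.67, array([654.6,  95.9,  20.4])), (0.58, array([628.6, 100.9,  16.9])), (0.49, array([543.9, 107.4,  17.4])), (0.44, array([570.4, 108.6,  16.6]))]
foot0 top [(0.57, array([544.9, 111.5,  17.1])), (0.57, array([626.2, 100.8,  17.5])), (0.54, array([605.2,  99.2,  13. ])), (0.5, array([656.4,  96.4,  14.5])), (0.4, array([570.1, 103.1,  16.8]))]
can0 side [(0.76, array([758.1, -96.3,  -1.1])), (0.69, array([ 771.3, -205. ,    0.9]))]
can0 top [(0.82, array([757.5, -94.6,   1.4])), (0.78, array([ 767.6, -208.7,    3.2])), (0.54, array([631.4,  98.5,  17.3]))]
lid_handle side [(0.92, array([393.7, 183.6, 200.8]))]
lid_handle top [(0.75, array([391.7, 174.4, 196.3])), (0.41, array([632.8, 261.5,  17.3]))]
tray side [(0.65, array([553.8, -73.3,   3.3]))]
tray top [(0.83, array([552.1, -74.8,   4.6]))]
```

View pics/g4.png

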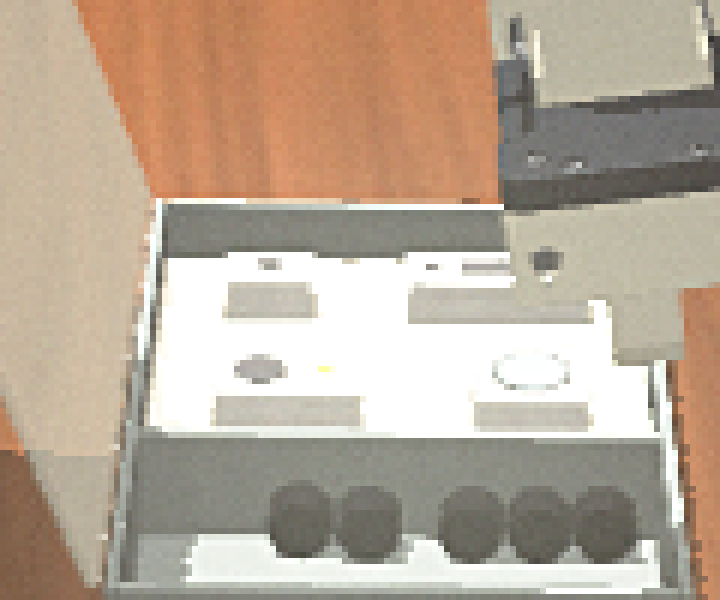

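View pics/g4t.png

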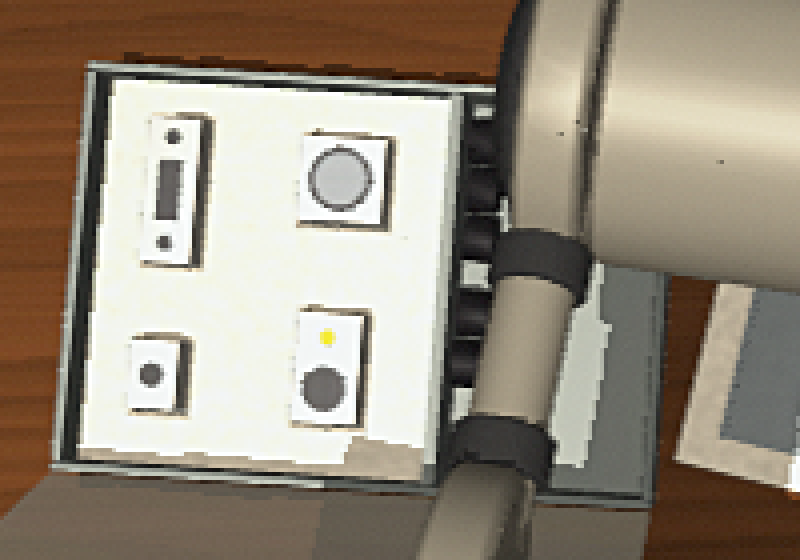

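```bash
python3 - <<'E'
from h import *
np.set_printoptions(precision=1,suppress=True)
c=capture('side'); t=capture('top')
B=dict(bar=(633.6,257.9,36,13),stub=(542.3,266.8,17,12),oblong=(544,181.8,27,16),square=(636,174,21,21))
for n,(x,y,a,b) in B.items():
    for z in (43,46):
        P=place([x,y,3.055],[(-a,b,z),(a,b,z),(-a,-b,z),(a,-b,z)]); print(n,z,((proj(c,P)-[250,130])*6+3).round(0).tolist(), ((proj(t,P)-[140,190])*4+2).round(0).tolist())
# two-view triangulation of features
def tri(uvs,uvt):
    A=[];b=[]
    for cam,uv in((c,uvs),(t,uvt)):
        p0=unproj(cam,[uv],0)[0]; o=cam['world_from_camera'][:3,3]; d=(p0-o)/np.linalg.norm(p0-o); M=np.eye(3)-np.outer(d,d); A.append(M); b.append(M@o)
    X=np.linalg.solve(sum(A),sum(b)); return X
s=lambda u,v:((u-3)/6+250,(v-3)/6+130); q=lambda u,v:((u-2)/4+140,(v-2)/4+190)
print('square disc',tri(s(531,371),q(341,180))); print('obl dark',tri(s(260,369),q(323,388))); print('obl brass',tri(s(325,368.5),q(327,338)));print('stub dot',tri(s(270,264),q(151,374)));print('bar dot',tri(s(432,266),q(164,243)))
E
```

```text
bar 43 [[593.0, 288.0], [411.0, 286.0], [590.0, 257.0], [411.0, 255.0]] [[202.0, 118.0], [189.0, 264.0], [149.0, 115.0], [136.0, 261.0]]
bar 46 [[594.0, 281.0], [411.0, 279.0], [590.0, 250.0], [411.0, 249.0]] [[200.0, 118.0], [187.0, 264.0], [147.0, 114.0], [134.0, 261.0]]
stub 43 [[313.0, 283.0], [226.0, 282.0], [314.0, 254.0], [229.0, 253.0]] [[178.0, 344.0], [172.0, 414.0], [130.0, 341.0], [123.0, 411.0]]
stub 46 [[313.0, 276.0], [226.0, 275.0], [314.0, 248.0], [229.0, 247.0]] [[177.0, 343.0], [171.0, 414.0], [128.0, 340.0], [121.0, 411.0]]
oblong 43 [[359.0, 396.0], [214.0, 394.0], [360.0, 354.0], [218.0, 352.0]] [[362.0, 316.0], [354.0, 427.0], [297.0, 312.0], [288.0, 423.0]]
oblong 46 [[359.0, 389.0], [214.0, 387.0], [360.0, 347.0], [218.0, 345.0]] [[361.0, 316.0], [352.0, 427.0], [296.0, 311.0], [286.0, 423.0]]
square 43 [[590.0, 404.0], [478.0, 403.0], [585.0, 349.0], [476.0, 348.0]] [[386.0, 140.0], [379.0, 226.0], [301.0, 135.0], [294.0, 220.0]]
square 46 [[591.0, 397.0], [478.0, 396.0], [586.0, 342.0], [476.0, 341.0]] [[385.0, 140.0], [378.0, 225.0], [299.0, 134.0], [292.0, 220.0]]
square disc [635.5 172.9  45.7]
obl dark [534.3 182.6  45. ]
obl brass [558.5 180.3  45.5]
stub dot [542.9 266.2  45.1]
bar dot [606.6 259.7  45.4]
```

```bash
python3 -m handwheel '{"translation":[[-0.3,0,0.1],[-0.36,0,0.1],[-0.36,0,0],[-0.36,0,0],[-0.3,0,0],[0,0,0],[0,0,0],[0,0,0]],"twist":[0,0,0,0,0,0,0,0]}' 255; python3 - <<'E'
from h import *
c=capture('side');t=capture('top'); print(get_obs()['tool_pos'],get_obs()['tcp_rot']); cv2.imwrite('pics/k1.png',np.vstack([c['img'][50:250,140:400],t['img'][190:390,100:360]])[:,:,::-1].repeat(2,0).repeat(2,1)); print(search_frame('side','lid')[:1], [toW(c,x['position']) for x in spot_point('side','lid_handle')[:1]])
E
```

```text
time: 73.55
tool_pos: [381.1, -46.1, 224.5]
tcp_rot: [2.998, 0.031, 1.491]
contact_force: [-0.1, 0.7, -0.1]
grip_width: 0.5
[381.01302849 -46.04881169 224.35676018] [2.99812184 0.03085294 1.49156743]
[{'position': [-154.5, 164.8, -1205.2], 'score': 0.88}] [array([392.20875614, 178.3080524 , 203.48921714])]
```

View pics/k1.png

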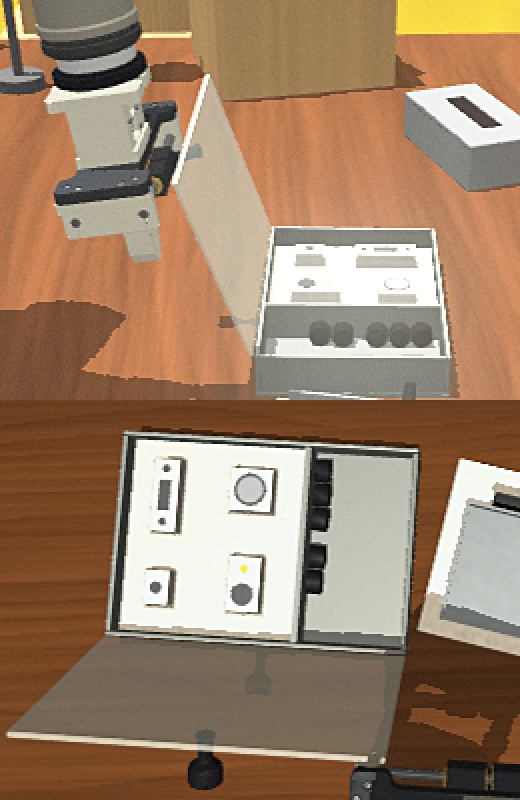

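```bash
python3 -m handwheel '{"translation":[[0,0.25,0],[0,0.33,0],[0,0.3,0],[0,0.07,0],[0,0,0],[0,0,0],[0,0,0],[0,0,0]],"twist":[0,0,0,0,0,0,0,0]}' 255; python3 - <<'E'
from h import *
c=capture('side');t=capture('top'); print(get_obs()['tool_pos'],get_obs()['tcp_rot']); cv2.imwrite('pics/k2.png',np.vstack([c['img'][20:250,140:400],t['img'][190:390,100:360]])[:,:,::-1].repeat(2,0).repeat(2,1))
E
```

```text
time: 74.75
tool_pos: [382.5, 99.1, 223.4]
tcp_rot: [2.999, 0.031, 1.488]
contact_force: [-0.5, 0.4, 0.2]
grip_width: 0.3
[382.51200343  99.23280362 223.43154166] [2.99943148 0.03127634 1.48819273]
```

View pics/k2.png

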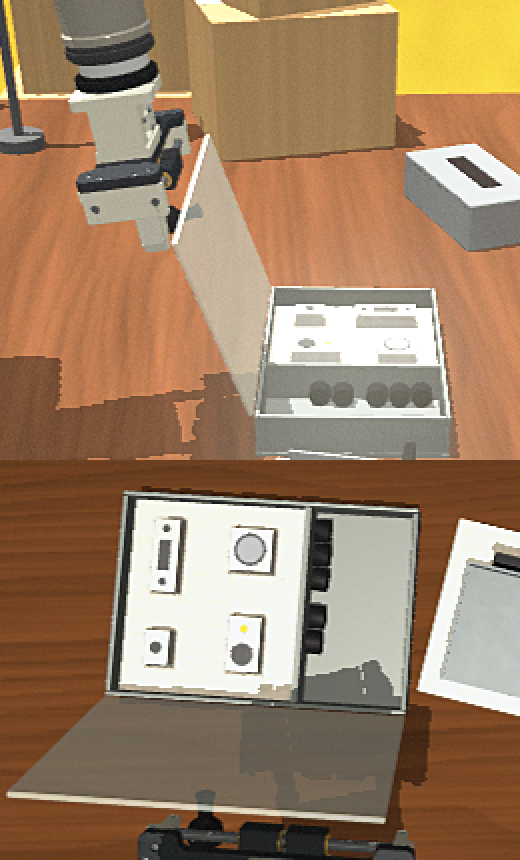

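```bash
python3 -m handwheel '{"translation":[[0.12,0,0],[0.12,0,0],[0.1,0,0],[0.1,0,0],[0.1,0,0],[0.1,0,0],[0.1,0,0],[0.1,0,0]],"twist":[0,0,0,0,0,0,0,0]}' 255; python3 - <<'E'
from h import *
c=capture('side'); print(get_obs()['tool_pos'],get_obs()['tcp_rot']); cv2.imwrite('pics/k3.png',np.vstack([c['img'][20:250,140:400]])[:,:,::-1].repeat(2,0).repeat(2,1))
E
```

```text
time: 75.85
tool_pos: [515.5, 98.2, 221.8]
tcp_rot: [3.004, 0.033, 1.487]
contact_force: [-2.0, -0.7, -0.1]
grip_width: 0.3
[517.37779284  98.15446056 221.9184422 ] [3.00234658 0.03234395 1.48700672]
```

View pics/k3.png

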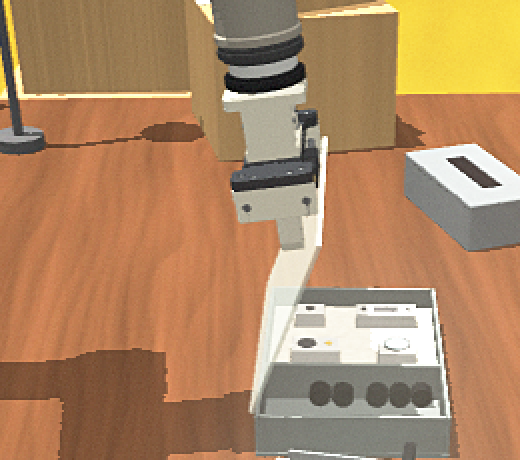

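```bash
python3 -m handwheel '{"translation":[[0.18,-0.08,-0.08],[0.15,0,-0.1],[0.13,0,-0.12],[0.08,0,-0.11],[0.06,0,-0.11],[0,0,0],[0,0,0],[0,0,0]],"twist":[0,0,0,0,0,0,0,0]}' 255; python3 - <<'E'
from h import *
c=capture('side'); print(get_obs()['tool_pos'],get_obs()['tcp_rot']); cv2.imwrite('pics/k4.png',np.vstack([c['img'][20:250,140:400]])[:,:,::-1].repeat(2,0).repeat(2,1))
E
```

```text
time: 76.9
tool_pos: [612.9, 86.2, 142.0]
tcp_rot: [2.998, 0.031, 1.488]
contact_force: [0.5, 0.4, 0.4]
grip_width: 0.2
[612.98906985  86.21352681 142.1638213 ] [2.99750254 0.03115989 1.48760807]
```

View pics/k4.png

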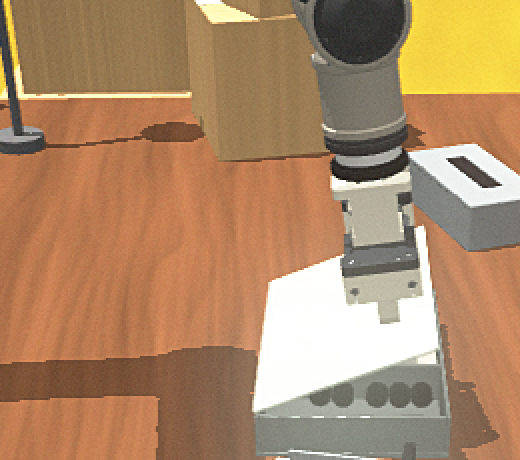

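```bash
python3 -m handwheel '{"translation":[[0.05,0,-0.1],[0.04,0,-0.1],[0.03,0,-0.1],[0.01,0,-0.06],[0,0,-0.03],[0,0,-0.03],[0,0,-0.03],[0,0,0]],"twist":[0,0,0,0,0,0,0,0]}' 255; python3 - <<'E'
from h import *
c=capture('side'); print(get_obs()['tool_pos'],get_obs()['tcp_rot'],get_obs()['contact_force']); cv2.imwrite('pics/k5.png',np.vstack([c['img'][20:250,140:400]])[:,:,::-1].repeat(2,0).repeat(2,1))
E
```

```text
time: 77.95
tool_pos: [634.3, 86.3, 80.6]
tcp_rot: [2.991, 0.032, 1.488]
contact_force: [0.2, 0.2, 0.6]
grip_width: 0.4
[634.70339426  86.41292638  80.52708287] [2.98973745 0.03146069 1.48809571] [ 0.47204872 -0.67787535 -0.23722657]
```

View pics/k5.png

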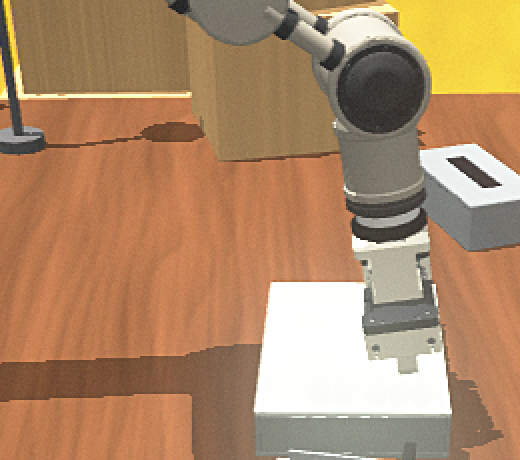

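```bash
python3 -m handwheel '{"translation":[[0,0,-0.03],[0,0,-0.03],[0,0,-0.04],[0,0,-0.04],[0,0,-0.04],[0,0,-0.04],[0,0,-0.04],[0,0,-0.04]],"twist":[0,0,0,0,0,0,0,0]}' 255
```

```text
time: 79.0
tool_pos: [634.8, 86.6, 78.5]
tcp_rot: [2.966, 0.035, 1.49]
contact_force: [-22.6, -1.3, 46.5]
grip_width: 0.4
```

```bash
python3 -m handwheel '{"translation":[[0,0,0.05],[0,0,0.2],[0,0,0.4],[0,-0.2,0.3],[0,-0.4,0.1],[0,-0.4,0],[0,-0.4,0],[0,-0.3,0]],"twist":[0,0,0,0,0,0,0,0]}' 255; python3 -m handwheel '{"translation":[[-0.2,-0.4,0],[-0.2,-0.3,0],[0,0,0],[0,0,0],[0,0,0],[0,0,0],[0,0,0],[0,0,0]],"twist":[0,0,0,0,0,0,0,0]}' 255;python3 - <<'E'
from h import *
np.set_printoptions(precision=1,suppress=True)
c=capture('side');t=capture('top'); print(get_obs()['tool_pos'],get_obs()['contact_force']); save(c,'s30');save(t,'t30')
for n,k in(('side',c),('top',t)): print([toW(k,x['position']) for x in spot_point(n,'lid_handle')[:1]])
P=place(CASE,[(-100,-145,56.5),(-100,145,56.5),(100,145,56.5),(-100,145,50),(-100,145,52.5+6)]); print((proj(c,P)-[250,150])*6+3)
cv2.imwrite('pics/k6.png',c['img'][150:250,250:380][:,:,::-1].repeat(6,0).repeat(6,1))
E
```

```text
time: 80.0
tool_pos: [634.3, -171.8, 238.9]
tcp_rot: [2.965, 0.036, 1.498]
contact_force: [0.0, -0.5, -0.4]
grip_width: 0.4
time: 81.0
tool_pos: [577.3, -273.9, 234.5]
tcp_rot: [2.968, 0.034, 1.498]
contact_force: [-0.5, 0.0, 0.0]
grip_width: 0.3
[ 577.1 -274.1  234.5] [-0.5  0.5 -0.2]
[array([657.2, 159.2,  93.3])]
[array([652.6, 150.7,  89.4])]
[[646.5  73. ]
 [698.1 462.3]
 [103.6 457.5]
 [697.  478.4]
 [698.4 457.3]]
```

View pics/k6.png

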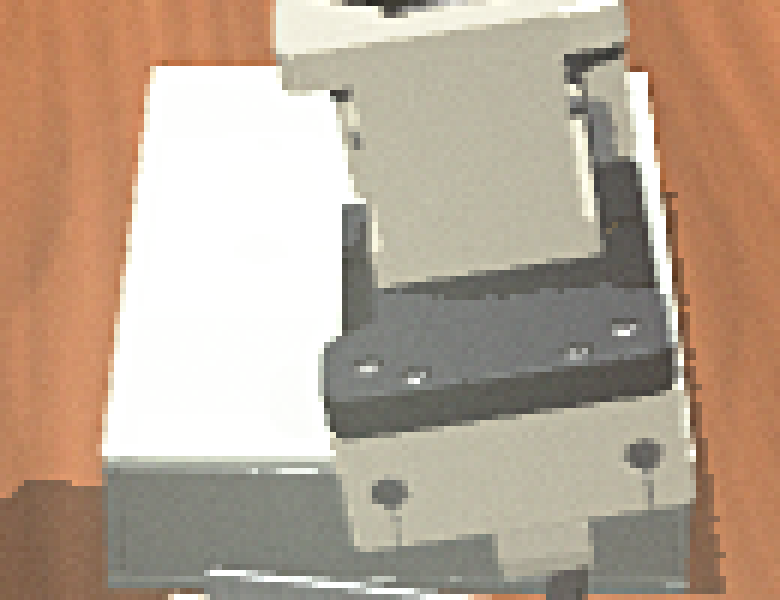

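View pics/t30.png

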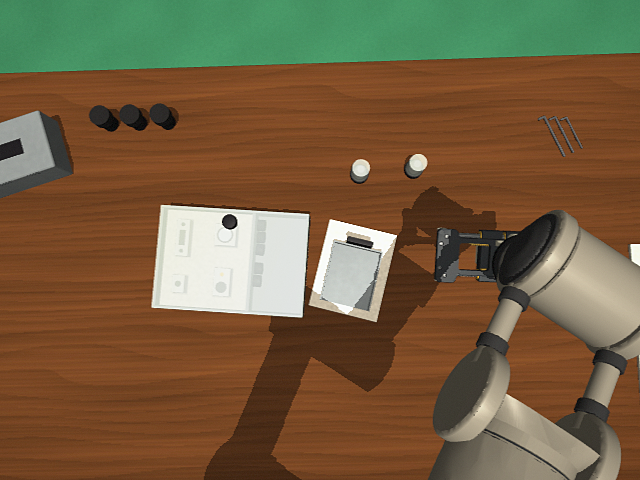

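View pics/s30.png

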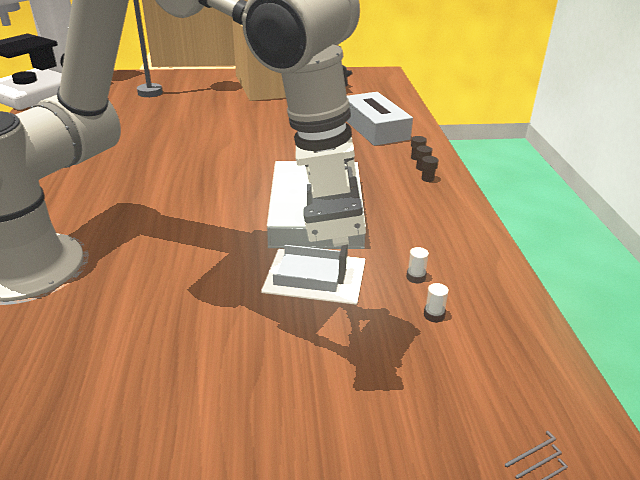

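```bash
python3 -m handwheel '{"translation":[[-0.3,0,0.1],[-0.4,0,0],[-0.4,0,0],[-0.1,0,0],[0,0,0],[0,0,0],[0,0,0],[0,0,0]],"twist":[0,0,0,0,0,0,0,0]}' 255;python3 - <<'E'
from h import *
c=capture('side');print(get_obs()['tool_pos'])
cv2.imwrite('pics/k7.png',c['img'][150:300,250:380][:,:,::-1].repeat(5,0).repeat(5,1))
P=place(CASE,[(-100,-145,56.5),(-100,145,56.5),(100,145,56.5),(100,-145,56.5)]); print((proj(c,P)-[250,150])*5+2)
E
```

```text
time: 82.2
tool_pos: [396.0, -275.0, 249.4]
tcp_rot: [2.965, 0.036, 1.499]
contact_force: [-0.4, 0.4, -0.2]
grip_width: 0.6
[ 395.95634168 -274.98129309  249.43703966]
[[538.2908138   60.37299201]
 [581.2242887  384.74755318]
 [ 85.85743003 380.71995295]
 [127.44629212  55.85408156]]
```

View pics/k7.png

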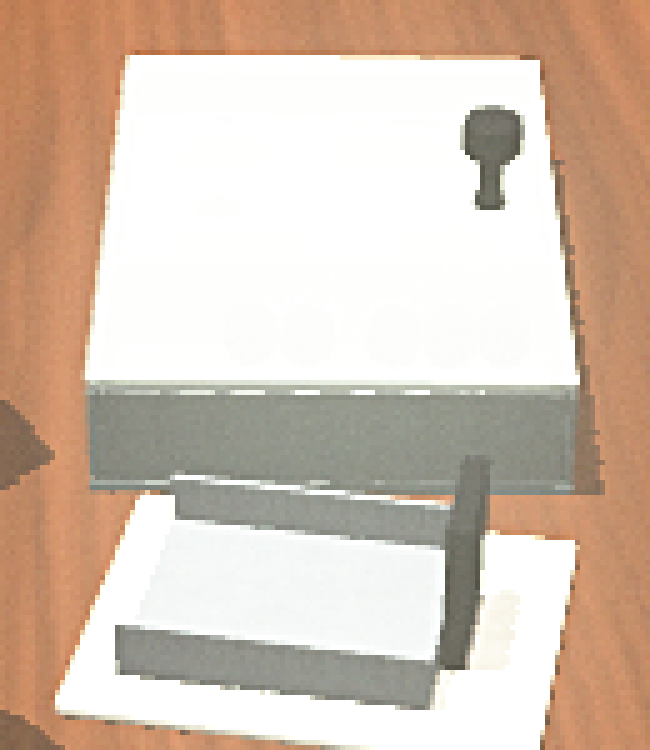

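```bash
python3 -c "
from plant import *
print(close_job())"
```

```text
the job is handed in; nothing more can be done
None
```

The case is packed and handed in at about 82 s of the 210 s allowed.

**What I did**
- **Feet:** I tipped all five from the tray into the open compartment and set the empty tray back upright on its pad. One foot landed stacked on two others, so I nudged it down until all five rested on the floor.
- **Blocks:** All four (bar, stub, oblong, square) were present, and each went into its own pocket.
- **Lid:** Last, I pushed the lid over and pressed it down onto the rim.

**What the last checks showed**
- **Block seating:** The front top edges match a height of 43 mm, which is fully home. Two-view triangulation read about 45 mm for all four, a uniform offset that I put down to calibration. I did not press the blocks down separately.
- **Lid:** Its corners match the shut position to within a pixel, and the knob reads about 91 mm high against 91.5 mm expected.
- **Tray and cans:** The tray is flat, empty and within the pad. The cans stand where they were.

**Possible problems**
- **Pressing force:** The final press on the lid reached about 46 N upward (about 52 N in all) at the fingertips. That is well under the 120 N wrist limit. It is above 40 N, but as far as I could tell only the fingers were pressing, not the gripper body.
- **Feet lie on edge:** The feet stand on edge along the partition instead of flat, well below the rim.
- **Tool tilt:** The tool had drifted to about 10° of tilt by the end. I pushed it straight once mid-run, and it did not affect the placements.

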